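Clamp the glued tower blocks in the ratchet press

TASK

The freshly glued card tower blocks have to be clamped in the ratchet glue press while they set. Flip the pawl right over, clear of the toothed wheel, and wind the crank back (counter-clockwise from above) until the jaw stands wide open; if the crank will not turn even then, the hidden spindle lock is on: push its button right down to free the wheel. Stand all the blocks upright side by side between fence and jaw, flip the pawl back onto the teeth and wind the crank clockwise until the blocks are held flush against the fence and the sprung pad has given way about half its travel (neither barely touching nor squeezed home), so that the ratchet keeps them clamped when you let go; leave the other things on the bench where they are.

Things in the scene. Friction and masses are not known exactly. Their poses are not given: they have to be found in the camera images.
- press: grey cast glue press fixed to the bench, base plate 250 (x) x 318 (y) x 12 mm, blocks stand on its top; origin at the centre of its underside, on the bench; x along the row of blocks, y from the fence (-y) to the crank (+y), z up. Gear case under the wheel: x -73 to 73 mm, y -4 to 128 mm, 40 mm up; bed end stops at x = +-116 mm, 42 mm up
- wheel (a joint): angle of ratchet wheel with crank, rad: 0 = jaw closed, as it starts (crank arm toward the press's -x), to 3.5 counter-clockwise from above (backward, opening). Gap fence to pad = 20 mm + 12.5 mm x angle + pad. 24 teeth; with the pawl on them it turns clockwise only. Needs about 1 N at the knob, to 6 N against the pad's spring. With the lock on it turns 0.1 rad at most
- crank_axis (a point): point on the wheel's vertical axis at the height of the crank knob's middle, 88 mm above the bench
- crank_knob (a point): middle of the upright round crank knob, diameter 19 mm, 40 mm tall, fixed on the crank arm 75 mm from the wheel's axis; arm's top 20 mm below this point
- pawl (a joint): angle of the pawl about its level pivot, rad: -0.05 to 0.15 = nose lying on the teeth; grows as it is lifted; past about 1.6 it falls over by its own weight onto a stop at 2.7, clear of the wheel; below that it falls back on the teeth. Free, no spring
- pawl_pin (a point): middle of the free length of the pawl's grip pin: level, round, steel, diameter 10 mm, 40 mm long, parallel to the press's y, 14 mm ball at its outer (+y) end 18 mm from here; stands outside the wheel's rim, 36 mm from the pivot's axis; gear case top or base lies 26 mm or more below it when the pawl is down
- pawl_pivot (a point): point on the pawl's pivot axis (parallel to the press's y) level with pawl_pin along that axis: the pin runs in an upright half circle of 36 mm radius about it, from the press's +x side (on the teeth) over the top to the -x side (flipped clear)
- lock_top (a point): centre of the top of the spindle lock's round push button, diameter 22 mm, travel 9 mm down, about 6 N, beside the wheel. Pushed right down it knocks a hidden bolt out of the wheel; it springs back up and looks the same whether the bolt is in or out (either may be so at the start); once out, the bolt stays out
- pad (a joint): how far the sprung pad in front of the jaw has been pushed back into it, m: 0 free, 0.012 fully home; about 5 N to start it and 3 N per mm more
- pad_face (a point): centre of the cork face of the sprung pad on the jaw, which presses the blocks toward the fence (-y); pad and jaw are 230 mm long and, at most, 64 mm high above the bench
- fence_face (a point): foot of the fence's cork inner face at mid length, on the base plate's top; the face looks to the press's +y, 226 mm long along x, its top 64 mm above the bench
- block0_center (a point): white card tower block with a weighted foot, 46 x 46 mm square (48 mm at the thin eaves at its top), 84 mm tall, about 140 g: its centre, half-way up; z along its height. They stand to the right of the press; a raised landscape model (about 0.1 m high) begins beyond x = 0.56 m there. Two or three of the three blocks are present
- block1_center (a point): like block0
- block2_center (a point): like block0
- glue_bottle: bystander: white glue bottle with orange tip, 48 mm diameter, 152 mm tall; origin under its centre
- spring_clamp: bystander: orange spring clamp lying on the bench, 100 x 40 x 18 mm; origin under its centre
- pot: bystander: small ochre paint pot, 39 mm diameter, 40 mm tall; origin under its centre
Not all that is in view belongs to the job. What is shaped like the part that bears block1_center but red is not meant. What is shaped like the part that bears block0_center but yellow is not meant.

How it is judged:
By the outcome, as a careful person would: the job done as asked, in the order asked, and still so for the second after the job is handed in, with the robot touching nothing.
Of block0, block1, block2 only 2 to 3 are there at a start; the rules pass over those that are not, and their reading is None.
At some moment in a run one of block0, block1, block2 may be knocked a few centimetres aside while the robot is not near it.
Once in a run the grip may slacken for a moment while it holds something.
It also fails if it takes over 210 s, if anything falls off the work surface, if the arm or the gripper's body presses on something with over 40 N, if the wrist force passes 120 N, or if a joint passes its speed limit or range.

ROBOT

A 6-joint arm with a two-finger parallel gripper is mounted at the origin on a cart in front of the work surface, level with it; the furniture and walls round the work are solid. World frame = base frame: x ahead of the robot, y to its left, z up, the work surface at z = 0. Lengths are in m, angles in rad, forces in N, time in s.
With the tool pointing down it reaches from about 0.325 to 0.775 m from the base axis. Payload 5.5 kg.
Tool frame: the origin (TCP) lies at the very end of the fingers, on their centre line; the grasp point (between the pads) lies 19 mm behind it; z points along the fingers, y is the line along which they close (so a half turn about z gives the same grasp; the last joint's range is limited). The gripper opens to 85 mm and grips with 20 to 120 N. Pads are 22 mm wide; open, the fingers measure 114 mm over their backs; the gripper's body (76 mm by 85 mm) begins 54 mm behind the grasp point. The pads swing forward as they close: fully open they stand 13 mm farther back than shut.
Start: joints at [-1.37, 0.091, 1.231, -0, 1.82, -0.057], TCP at [0.153, -0.58, 0.201] pointing down, gripper open.
Joint ranges: [-2.87, 2.87], [-0.86, 2.18], [0.17, 2.46], [-1.51, 4.65], [0.06, 2.69], [-2.65, 2.65]. Speed limits (rad/s): [2.57, 2.57, 3.01, 3.14, 3.14, 3.14].

INTERFACE

Orientations are given as a rotation vector (axis times angle).
In Python, from rig import ctrl gives the robot as it stands.
- The arm moves only by the tool drive_tool, never from a script. Its argument "steps" is a list of rows, each an object with "rotation": the turn, a rotation vector about the tool's x, y, z each as a share of 0.5 rad, from -1 to 1, a list of three; "linear": the shift along the tool's x, y, z each as a share of 0.3 m, from -1 to 1, a list of three; "claw": the gripper's target within -1 to 1 (fully open at 1, half-way at 0, shut at -1). In form: [{"rotation": [rx, ry, rz], "linear": [dx, dy, dz], "claw": claw}, ...]. A call has 1 to 20 rows; each row is the pose to reach, as a shift and turn from the pose commanded when the call began, along the tool's axes at that moment; what a row does not reach only later rows make up. A row lasts 1/8 s, in which the tool goes at most 62.5 mm and 10.7 degrees, less where a joint would pass 70% of its speed; a pose out of reach is approached as far as the arm can. A call with a number of a shift or a turn outside -1 to 1 is refused whole. A call with a gripper value outside its range is refused whole. The fingers move at their own pace and stop on an object; the grip force is fixed at half the most. Time passes only in rows, so rows that repeat a pose let the fingers close. It gives the time, the measured TCP pose, the force, the opening and the grip force at its end, in the units of the state.
- ctrl.state(): the state, without advancing time (a new reading comes with each control period).
- ctrl.capture(name): name is "side" or "top" or "wrist"; returns a dict with "img" (400x640x3 uint8, red, green, blue), "fx", "fy", "cx", "cy" (pixels), "eye" and "rotation" of the camera in the world. Camera axes: x right, y up, looking along -z (the intrinsics and any distortion apply to the point x, -y, -z); pixel columns grow to the right and rows downward; lengths in m; the calibration is good to about 2 mm. The wrist camera is an equidistant fisheye: a pixel r from the principal point sees the ray r / f radians off the axis. A picture is of the moment at which its call begins. There is no depth.
- ctrl.hand_in(): hands the job in; it is judged then, once.
The state is a dict: "t": time; "joints": joint angles; "qd": joint speeds; "effort": joint torques, N m; "tcp_pos": TCP position; "eef_rot": TCP orientation; "contact_force": force on the tool from outside, world axes, zero at the start; "ft_torque": the same for the moment, N m; "opening": finger opening in m; "gripper_force": force on a finger pad.
Only numpy, scipy, OpenCV 4.12 (cv2) and the standard library are available. Lean on these libraries where they do the work, as an engineer would, in place of code of your own. Each camera call takes 0.05 s, during which the arm holds its last target. There are 200 camera calls.

## Working session

There is one attempt and no reset: what is moved stays moved. The work goes in short steps, Python scripts to look and compute and a tool call to move; the robot and the scene stay as the last step left them, time stands still between calls to the robot, and variables do not carry over. Pictures are saved under pics/ and viewed, at most 14 in all, crops included, and the job is handed in when it is done.

Besides the shell and the picture viewer there is one more tool, called after ">>>" as name(argument=value, ...) on one line, values as JSON. drive_tool: Moves the arm, as the interface text tells. Its arguments: {"type":"object","properties":{"steps":{"type":"array","items":{"type":"object","properties":{"rotation":{"type":"array","items":{"type":"number"}},"linear":{"type":"array","items":{"type":"number"}},"claw":{"type":"number"}}}}},"required":["steps"]}

```bash
mkdir -p pics
cat > h.py <<'E'
import numpy as np, cv2
from rig import ctrl
from scipy.spatial.transform import Rotation as R
def cap(n,f=None):
    c=ctrl.capture(n)
    if f: cv2.imwrite('pics/'+f,c['img'][:,:,::-1])
    return c
def rot(c):
    r=np.array(c['rotation'],float)
    return r if r.shape==(3,3) else R.from_rotvec(r).as_matrix()
def ray(c,u,v,wrist=False):
    x=(u-c['cx'])/c['fx'];y=(v-c['cy'])/c['fy']
    if wrist:
        r=np.hypot(x,y);s=np.sin(r)/r if r>1e-9 else 1
        d=np.array([x*s,-y*s,-np.cos(r)])
    else: d=np.array([x,-y,-1.])
    return np.array(c['eye']),rot(c)@d
def onz(c,u,v,z,wrist=False):
    e,d=ray(c,u,v,wrist); return e+d*(z-e[2])/d[2]
def proj(c,p,wrist=False):
    q=rot(c).T@(np.array(p)-c['eye']); x,y,z=q[0],-q[1],-q[2]
    if wrist:
        r=np.hypot(x,y);th=np.arctan2(r,z);x,y=x/r*th,y/r*th
    else: x,y=x/z,y/z
    return c['cx']+c['fx']*x,c['cy']+c['fy']*y
E
python3 - <<'E'
from h import *
for n in('top','side'):
    c=cap(n,n+'0.png'); print(n,c['fx'],c['fy'],c['cx'],c['cy'],c['eye'],np.round(c['rotation'],3).tolist(),c.keys())
print(ctrl.state())
E
```

```text
top 366.692592093282 366.692592093282 317.32046434509135 202.25162595377236 [ 0.3775383  -0.08444067  1.19302716] [0.148, -0.161, -1.577] dict_keys(['img', 'fx', 'fy', 'cx', 'cy', 'eye', 'rotation'])
side 431.46706429407976 431.46706429407976 318.82171518310065 202.67071302324615 [ 0.61748938 -1.35551617  0.9646464 ] [0.966, 0.006, 0.032] dict_keys(['img', 'fx', 'fy', 'cx', 'cy', 'eye', 'rotation'])
{'t': 0.1, 'joints': array([-1.36973035e+00,  9.18303481e-02,  1.23177883e+00, -1.78712243e-05,
        1.81979755e+00, -5.67144889e-02]), 'qd': array([ 3.72749872e-04, -8.93826737e-05, -2.49526583e-03,  1.88848607e-03,
        5.14097995e-04,  2.55405656e-03]), 'effort': array([ 1.60752821e-03, -4.60219538e+01, -4.19218647e+01, -1.64545654e-04,
        1.05913737e-02,  1.24753296e-06]), 'tcp_pos': array([ 0.15288317, -0.57987762,  0.20002843]), 'eef_rot': array([-3.11374137e+00, -4.03561161e-01,  2.32497534e-04]), 'contact_force': array([0.38877102, 1.09691273, 0.69668958]), 'ft_torque': array([0.02342823, 0.00434281, 0.01670365]), 'gripper_force': 0.0, 'opening': 0.08521772903023253}
```

View pics/top0.png

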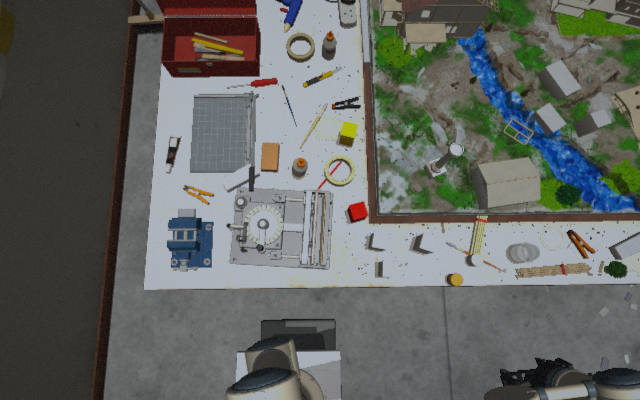

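View pics/side0.png

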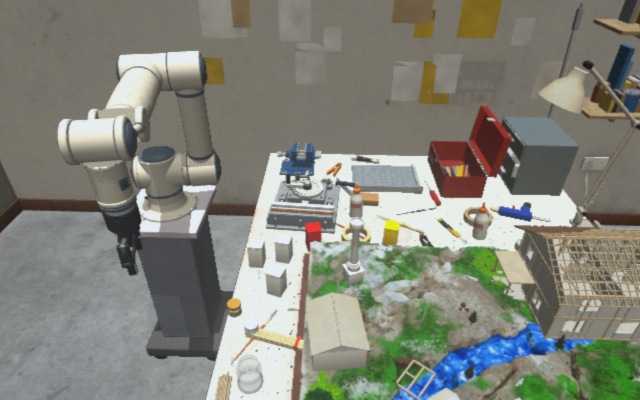

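The top view shows the press at about (285,228) and three white blocks near (372,243), (420,243) and (380,268). The red decoy is at (357,212) and the yellow one at (348,133). I'll zoom in next.

Run:
```python
import cv2,numpy as np
t=cv2.imread('pics/top0.png');s=cv2.imread('pics/side0.png')
a=cv2.resize(t[180:280,222:442],None,fx=3.6,fy=3.6,interpolation=cv2.INTER_CUBIC)
cv2.imwrite('pics/tc.png',a)
b=cv2.resize(s[140:300,240:400],None,fx=3.75,fy=3.75,interpolation=cv2.INTER_CUBIC)
cv2.imwrite('pics/sc.png',b)
```

```text
(no output)
```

View pics/tc.png

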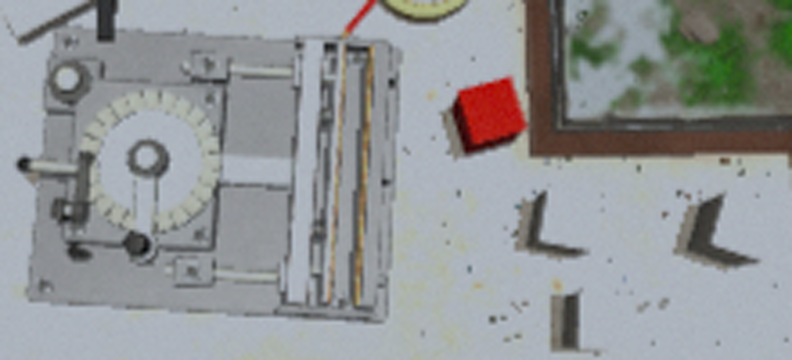

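View pics/sc.png

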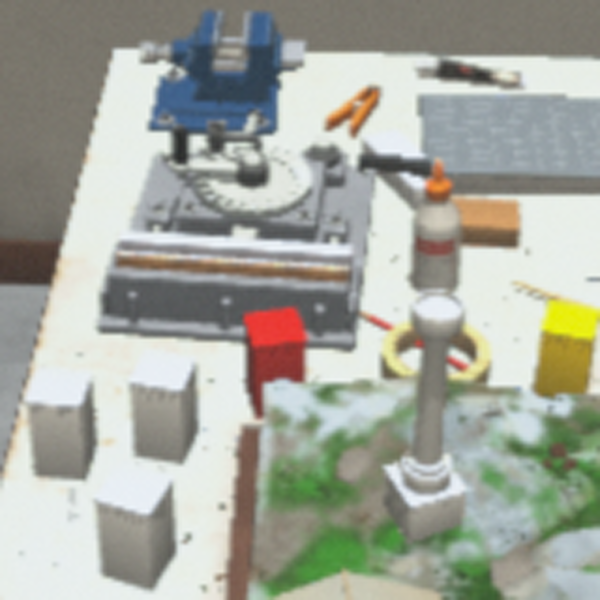

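```bash
cat >> h.py <<'E'
def tcrop(c,u,v,z): return onz(c,u/3.6+222-.36,v/3.6+180-.36,z)
def scrop(c,u,v,z): return onz(c,u/3.75+240-.36,v/3.75+140-.36,z)
E
python3 - <<'E'
from h import *
import pickle
t=cap('top');s=cap('side');pickle.dump((t,s),open('c0.pkl','wb'))
pr=lambda n,p:print(n,np.round(p,4))
for n,u,v,z in [('TL',55,30,.012),('TR',402,40,.012),('BL',30,298,.012),('BR',385,321,.012),('knob',137,243,.108),('axis',147,158,.075),('lock',70,82,.06),('ball',22,164,.08),('pin',35,165,.08),('fenceT',371,50,.064),('fenceB',358,303,.064),('padT',344,40,.06),('padB',331,303,.06),('b0foot',540,225,.0),('b1foot',697,222,.0),('b2foot',570,318,0)]: pr(n,tcrop(t,u,v,z))
for n,u,v,z in [('sb0',62,388,.084),('sb1',165,370,.084),('sb2',135,490,.084),('red',274,326,.084),('knob',180,130,.108),('axis',250,165,.08),('lock',325,150,.06)]: pr(n,scrop(s,u,v,z))
E
```

```text
TL [0.6639 0.1692 0.012 ]
TR [ 0.6511 -0.1492  0.012 ]
BL [0.4211 0.1838 0.012 ]
BR [ 0.3974 -0.129   0.012 ]
knob [0.4609 0.0762 0.108 ]
axis [0.5355 0.0739 0.075 ]
lock [0.6054 0.1444 0.06  ]
ball [0.5309 0.179  0.08  ]
pin [0.5299 0.1679 0.08  ]
fenceT [ 0.6304 -0.119   0.064 ]
fenceB [ 0.4118 -0.1045  0.064 ]
padT [ 0.6405 -0.0955  0.06  ]
padB [ 0.4121 -0.0817  0.06  ]
b0foot [ 0.4812 -0.271   0.    ]
b1foot [ 0.4823 -0.4132  0.    ]
b2foot [ 0.3983 -0.2943  0.    ]
sb0 [ 0.3971 -0.314   0.084 ]
sb1 [ 0.4813 -0.2867  0.084 ]
sb2 [ 0.4722 -0.4342  0.084 ]
red [ 0.5718 -0.2216  0.084 ]
knob [0.463  0.0713 0.108 ]
axis [0.5359 0.0516 0.08  ]
lock [0.6123 0.117  0.06  ]
```

```bash
cat >> h.py <<'E'
def go(*wps):
    """wps: (x,y,z,yaw of tool y or None); prints shares from present pose"""
    s=ctrl.state(); T=R.from_rotvec(s['eef_rot']); M=T.as_matrix()
    y0=np.arctan2(M[1,1],M[0,1])
    print('now',np.round(s['tcp_pos'],4),'yaw',round(y0,3),'F',np.round(s['contact_force'],1),'open',round(s['opening'],4),'t',round(s['t'],1))
    for w in wps:
        l=M.T@(np.array(w[:3])-s['tcp_pos'])/.3
        yw=y0 if len(w)<4 or w[3] is None else w[3]
        yw=y0+(yw-y0+np.pi/2)%np.pi-np.pi/2
        D=np.array([[np.sin(yw)*-1,np.cos(yw),0],[np.cos(yw),np.sin(yw),0],[0,0,-1.]]).T  # cols x,y,z
        D[:,0]=np.cross(D[:,1],D[:,2])
        r=(T.inv()*R.from_matrix(D)).as_rotvec()/.5
        print(w,'lin',np.round(l,3).tolist(),'rot',np.round(r,3).tolist(),'rows',round(max(np.linalg.norm(l)*.3/.0625,np.linalg.norm(r)*.5/.186),1))
E
python3 -c "
from h import *
go((.30,-.33,.25,-.7),(.53,.168,.25,-.06))"
```

```text
now [ 0.1529 -0.58    0.2004] yaw -1.313 F [ 1.1 -0.3 -0.2] open 0.0852 t 0.2
(0.3, -0.33, 0.25, -0.7) lin [0.687, -0.681, -0.165] rot [-0.002, -0.001, -1.226] rows 4.7
(0.53, 0.168, 0.25, -0.06) lin [1.851, -2.091, -0.163] rot [-0.002, -0.002, -2.506] rows 13.4
```

>>> drive_tool(steps=[{"rotation": [0,0,-0.3],"linear": [0.2,-0.2,-0.1],"claw": 1},{"rotation": [0,0,-0.6],"linear": [0.4,-0.4,-0.16],"claw": 1},{"rotation": [0,0,-0.9],"linear": [0.6,-0.65,-0.16],"claw": 1},{"rotation": [0,0,-1],"linear": [0.75,-0.8,-0.16],"claw": 1},{"rotation": [0,0,-1],"linear": [0.88,-0.98,-0.16],"claw": 1},{"rotation": [0,0,-1],"linear": [0.88,-0.98,-0.16],"claw": 1},{"rotation": [0,0,-1],"linear": [0.88,-0.98,-0.16],"claw": 1}])

```text
t: 1.08
tcp_pos: [0.3341, -0.226, 0.2496]
eef_rot: [2.916, 1.166, 0.002]
contact_force: [0.1, 0.7, 0.5]
opening: 0.0854
gripper_force: 0.0
```

```bash
python3 -c "
from h import *
go((.52,.15,.25,-.06))"
```

```text
now [ 0.3341 -0.226   0.2496] yaw -0.81 F [0.1 0.7 0.5] open 0.0854 t 1.1
(0.52, 0.15, 0.25, -0.06) lin [1.313, -0.48, -0.001] rot [0.003, -0.001, -1.5] rows 6.7
```

>>> drive_tool(steps=[{"rotation": [0,0,-0.35],"linear": [0.2,-0.1,0],"claw": 0.2},{"rotation": [0,0,-0.7],"linear": [0.4,-0.2,0],"claw": 0.2},{"rotation": [0,0,-1],"linear": [0.6,-0.25,0],"claw": 0.2},{"rotation": [0,0,-1],"linear": [0.8,-0.35,0],"claw": 0.2},{"rotation": [0,0,-1],"linear": [1,-0.37,0],"claw": 0.2},{"rotation": [0,0,-1],"linear": [1,-0.37,0],"claw": 0.2},{"rotation": [0,0,-1],"linear": [1,-0.37,0],"claw": 0.2}])

```text
t: 1.95
tcp_pos: [0.4748, 0.0585, 0.2486]
eef_rot: [-2.539, -1.849, 0.002]
contact_force: [-0.6, 0.1, 0.3]
opening: 0.0509
gripper_force: 0.0
```

```bash
python3 -c "
from h import *
import pickle
c=cap('wrist','w1.png');pickle.dump(c,open('w1.pkl','wb'));print(c['fx'],c['eye'],proj(c,[.53,.168,.08],True))
go((.52,.15,.25,-.06))"
```

```text
309.70691628693146 [0.49593606 0.12470029 0.421687  ] (np.float64(337.31898162239764), np.float64(63.04976064533125))
now [0.4746 0.0577 0.249 ] yaw -0.313 F [-0.5 -0.1  1.2] open 0.0513 t 2.0
(0.52, 0.15, 0.25, -0.06) lin [0.339, 0.049, -0.004] rot [-0.001, 0.001, -0.506] rows 1.6
```

View pics/w1.png

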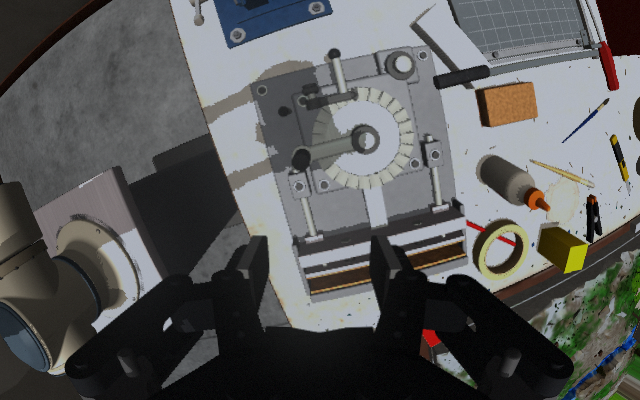

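The wrist view shows the ball at (333,54) with the pin running to (340,93), the lock button at (400,65), the knob at (302,158) and the hub at (365,138).

Run:
```python
from h import *
import pickle
t,s=pickle.load(open('c0.pkl','rb'));w=pickle.load(open('w1.pkl','rb'))
def tri(rs):
    A=0;b=0
    for e,d in rs:
        d=d/np.linalg.norm(d);P=np.eye(3)-np.outer(d,d);A=A+P;b=b+P@e
    return np.linalg.solve(A,b)
tc=lambda u,v:ray(t,u/3.6+222-.36,v/3.6+180-.36)
for n,a,b in [('ball',(333,54),(22,164)),('knobtop',(302,158),(137,243)),('lock',(400,65),(70,82)),('hub',(366,138),(147,158))]:
    print(n,np.round(tri([ray(w,*a,True),tc(*b)]),4))
for n,a,z in [('ball',(333,54),.08),('pinin',(340,93),.08),('pivot',(312,101),.08),('knob',(302,158),.108),('lock',(400,65),.06),('BL',(251,84),.012),('TL',(427,48),.012)]:
    print(n,np.round(onz(w,*a,z,True),4))
```

```text
ball [0.5286 0.177  0.0901]
knobtop [0.462  0.0797 0.0867]
lock [0.6119 0.1509 0.0279]
hub [0.538  0.0763 0.0579]
ball [0.5287 0.1791 0.08  ]
pinin [0.5226 0.1353 0.08  ]
pivot [0.4909 0.136  0.08  ]
knob [0.4636 0.083  0.108 ]
lock [0.6026 0.1489 0.06  ]
BL [0.4208 0.1867 0.012 ]
TL [0.6618 0.1664 0.012 ]
```

Run:
```python
from h import *
import pickle
t,s=pickle.load(open('c0.pkl','rb'))
for p in [(.5287,.178,z) for z in (.07,.08,.09)]+[(.5345,.0756,.088)]:
    u,v=proj(s,p);print(p,(u-240)*3.75,(v-140)*3.75)
cv2.imwrite('pics/sz.png',cv2.resize(s['img'][150:210,270:350,::-1],None,fx=8,fy=8,interpolation=cv2.INTER_CUBIC))
go((.528,.158,.14,-.06),(.528,.158,.065,-.06))
```

```text
(0.5287, 0.178, 0.07) 248.36284572255082 109.84531888209705
(0.5287, 0.178, 0.08) 248.29759805644107 101.90428507459131
(0.5287, 0.178, 0.09) 248.23192902303404 93.91196833003697
(0.5345, 0.0756, 0.088) 248.52540738318396 144.74489631754648
now [0.4746 0.0577 0.249 ] yaw -0.313 F [-0.5 -0.1  1.2] open 0.0513 t 2.0
(0.528, 0.158, 0.14, -0.06) lin [0.373, 0.066, 0.363] rot [-0.001, 0.001, -0.506] rows 2.5
(0.528, 0.158, 0.065, -0.06) lin [0.373, 0.067, 0.613] rot [-0.001, 0.001, -0.506] rows 3.5
```

View pics/sz.png

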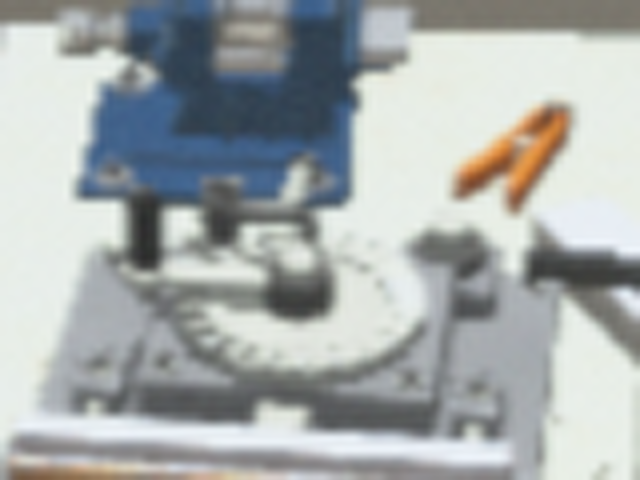

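Run:
```python
from h import *
import pickle
t,s=pickle.load(open('c0.pkl','rb'))
f=lambda p:tuple(np.round([(proj(s,p)[0]-270)*8,(proj(s,p)[1]-150)*8],0))
for n,p in [('knob',(.4625,.08,.108)),('knobbot',(.4625,.08,.068)),('ball',(.5287,.178,.066)),('ball',(.5287,.178,.085)),('pinin',(.524,.138,.066)),('pinin',(.524,.138,.085)),('pivot',(.492,.14,.066)),('pivot',(.492,.14,.085))]:print(n,p,f(p))
```

```text
knob (0.4625, 0.08, 0.108) (np.float64(142.0), np.float64(185.0))
knobbot (0.4625, 0.08, 0.068) (np.float64(144.0), np.float64(255.0))
ball (0.5287, 0.178, 0.066) (np.float64(290.0), np.float64(161.0))
ball (0.5287, 0.178, 0.085) (np.float64(290.0), np.float64(129.0))
pinin (0.524, 0.138, 0.066) (np.float64(276.0), np.float64(201.0))
pinin (0.524, 0.138, 0.085) (np.float64(276.0), np.float64(168.0))
pivot (0.492, 0.14, 0.066) (np.float64(213.0), np.float64(197.0))
pivot (0.492, 0.14, 0.085) (np.float64(213.0), np.float64(165.0))
```

>>> drive_tool(steps=[{"rotation": [0,0,-0.25],"linear": [0.19,0.03,0.1],"claw": -0.2},{"rotation": [0,0,-0.5],"linear": [0.383,0.063,0.36],"claw": -0.2},{"rotation": [0,0,-0.5],"linear": [0.383,0.063,0.36],"claw": -0.2},{"rotation": [0,0,-0.5],"linear": [0.383,0.063,0.36],"claw": -0.2}])

```text
t: 2.5
tcp_pos: [0.5268, 0.1607, 0.1381]
eef_rot: [-2.289, -2.148, 0.008]
contact_force: [-0.9, -0.3, -0.0]
opening: 0.0341
gripper_force: 0.0
```

```bash
python3 -c "
from h import *
import pickle
c=cap('wrist','w2.png');pickle.dump(c,open('w2.pkl','wb'));print(c['eye'])
go((.528,.161,.08,-.06),(.528,.161,.052,-.06))"
```

```text
[0.53178358 0.23026367 0.31108708]
now [0.5276 0.1602 0.1407] yaw -0.064 F [ 0.2 -0.   0.7] open 0.0345 t 2.5
(0.528, 0.161, 0.08, -0.06) lin [0.003, 0.001, 0.202] rot [-0.004, 0.002, -0.008] rows 1.0
(0.528, 0.161, 0.052, -0.06) lin [0.003, 0.002, 0.295] rot [-0.004, 0.002, -0.008] rows 1.4
```

View pics/w2.png

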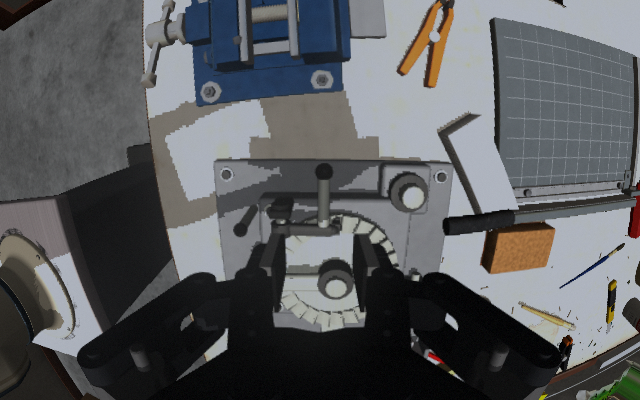

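Ball at (323,171) and pin inner end at (325,220). The pin sits midway between the fingers.

```bash
python3 -c "
from h import *
import pickle
c=pickle.load(open('w2.pkl','rb'));w=pickle.load(open('w1.pkl','rb'))
for z in (.06,.07,.08):
  print(z,onz(c,323,171,z,True),onz(c,325,220,z,True),onz(w,333,54,z,True),onz(w,340,93,z,True),onz(c,408,195,z,True))"
```

```text
0.06 [0.53034575 0.17942742 0.06      ] [0.52951457 0.13630347 0.06      ] [0.53058513 0.1823253  0.06      ] [0.52415865 0.13591087 0.06      ] [0.6026173  0.15434978 0.06      ]
0.07 [0.53040302 0.18145207 0.07      ] [0.52960494 0.1400456  0.07      ] [0.52962715 0.18073207 0.07      ] [0.52337835 0.13560092 0.07      ] [0.59979621 0.15737319 0.07      ]
0.08 [0.53046028 0.18347671 0.08      ] [0.52969531 0.14378774 0.08      ] [0.52866916 0.17913884 0.08      ] [0.52259804 0.13529096 0.08      ] [0.59697513 0.16039659 0.08      ]
```

>>> drive_tool(steps=[{"rotation": [0,0,0],"linear": [0.005,0.005,0.2],"claw": -0.2},{"rotation": [0,0,0],"linear": [0.005,0.005,0.3],"claw": -0.2},{"rotation": [0,0,0],"linear": [0.005,0.005,0.3],"claw": -0.2},{"rotation": [0,0,0],"linear": [0.005,0.005,0.3],"claw": -1},{"rotation": [0,0,0],"linear": [0.005,0.005,0.3],"claw": -1},{"rotation": [0,0,0],"linear": [0.005,0.005,0.3],"claw": -1},{"rotation": [0,0,0],"linear": [0.005,0.005,0.3],"claw": -1}])

```text
t: 3.42
tcp_pos: [0.5301, 0.1632, 0.0517]
eef_rot: [2.29, 2.15, 0.001]
contact_force: [0.0, -0.0, -0.0]
opening: 0.0002
gripper_force: 0.0
```

```bash
python3 -c "
from h import *
c=cap('wrist');i=c['img'][130:330,220:440,::-1]
s=cap('side');j=s['img'][120:220,260:370,::-1]
cv2.imwrite('pics/x1.png',np.hstack([cv2.resize(i,(440,400)),cv2.resize(j,(352,400),interpolation=cv2.INTER_CUBIC)[:,:352]]))
for p in [(.53,.163,.0517),(.529,.163,.07)]: print(proj(s,p),proj(c,p,True))"
```

```text
(np.float64(306.38216158981885), np.float64(175.0108061805952)) (np.float64(319.5317211248855), np.float64(228.21868731264266))
(np.float64(306.1060945891217), np.float64(171.1489738532498)) (np.float64(317.76719050735977), np.float64(240.7728801336639))
```

View pics/x1.png

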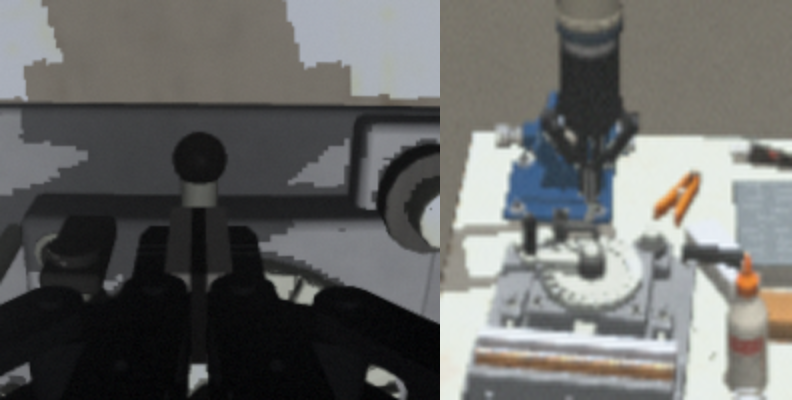

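```bash
python3 -c "
from h import *
import pickle
c=cap('wrist');print(c['eye'])
w1=pickle.load(open('w1.pkl','rb'));w2=pickle.load(open('w2.pkl','rb'));t=pickle.load(open('c0.pkl','rb'))[0]
for z in (.03,.035,.04,.045,.05,.06): print(z,*[np.round(onz(q,*a,z,True)[:2],4) for q,a in ((c,(320,209)),(w2,(323,171)),(w1,(333,54)))],np.round(tcrop(t,22,164,z)[:2],4))
go((.529,.16,.035),(.529,.16,.08))"
```

```text
[0.53385133 0.23255533 0.2244121 ]
0.03 [0.5304 0.1681] [0.5302 0.1734] [0.5335 0.1871] [0.5378 0.1908]
0.035 [0.5305 0.1698] [0.5302 0.1744] [0.533  0.1863] [0.5371 0.1896]
0.04 [0.5306 0.1714] [0.5302 0.1754] [0.5325 0.1855] [0.5364 0.1884]
0.045 [0.5307 0.1731] [0.5303 0.1764] [0.532  0.1847] [0.5357 0.1872]
0.05 [0.5308 0.1747] [0.5303 0.1774] [0.5315 0.1839] [0.535  0.1861]
0.06 [0.5309 0.1781] [0.5303 0.1794] [0.5306 0.1823] [0.5336 0.1837]
now [0.5298 0.1632 0.0511] yaw -0.063 F [-0.1  0.2  1.8] open -0.0002 t 3.6
(0.529, 0.16, 0.035) lin [-0.011, -0.002, 0.054] rot [-0.0, 0.0, 0.0] rows 0.3
(0.529, 0.16, 0.08) lin [-0.011, -0.002, -0.096] rot [-0.0, 0.0, 0.0] rows 0.5
```

>>> drive_tool(steps=[{"rotation": [0,0,0],"linear": [0,0,0],"claw": -0.3},{"rotation": [0,0,0],"linear": [0,0,0],"claw": -0.3},{"rotation": [0,0,0],"linear": [0,0,0.05],"claw": -0.3},{"rotation": [0,0,0],"linear": [0,0,0.05],"claw": -0.3},{"rotation": [0,0,0],"linear": [0,0,0.05],"claw": -1},{"rotation": [0,0,0],"linear": [0,0,0.05],"claw": -1},{"rotation": [0,0,0],"linear": [0,0,0.05],"claw": -1},{"rotation": [0,0,0],"linear": [0,0,0.05],"claw": -1}])

```text
t: 4.58
tcp_pos: [0.5302, 0.163, 0.0363]
eef_rot: [2.29, 2.15, 0.001]
contact_force: [1.6, -0.1, -0.9]
opening: 0.0067
gripper_force: 58.6
```

>>> drive_tool(steps=[{"rotation": [0,0,0],"linear": [0,0,0],"claw": -0.3},{"rotation": [0,0,0],"linear": [0,0,0],"claw": -0.3},{"rotation": [0,0,0],"linear": [0,0,0.045],"claw": -0.3},{"rotation": [0,0,0],"linear": [0,0,0.045],"claw": -0.3},{"rotation": [0,0,0],"linear": [0,0,0.045],"claw": -1},{"rotation": [0,0,0],"linear": [0,0,0.045],"claw": -1},{"rotation": [0,0,0],"linear": [0,0,0.045],"claw": -1},{"rotation": [0,0,0],"linear": [0,0,0.045],"claw": -1}])

```text
t: 5.58
tcp_pos: [0.5302, 0.1631, 0.0228]
eef_rot: [2.29, 2.15, 0.001]
contact_force: [4.1, -0.3, -1.1]
opening: 0.0077
gripper_force: 58.4
```

```bash
python3 -c "
from h import *
c=cap('wrist','w3.png')
go((.53,.163,.022,-.063))"
```

```text
now [0.5302 0.1631 0.0228] yaw -0.063 F [ 3.   1.3 -2. ] open 0.0074 t 5.6
(0.53, 0.163, 0.022, -0.063) lin [-0.0, -0.001, 0.003] rot [0.002, -0.0, -0.0] rows 0.0
```

View pics/w3.png

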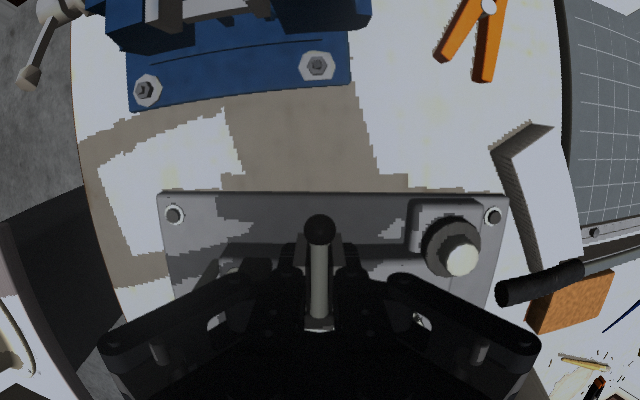

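>>> drive_tool(steps=[{"rotation": [0,0,0],"linear": [0,-0.0054,-0.0355],"claw": -1},{"rotation": [0,0,0],"linear": [0,-0.021,-0.0678],"claw": -1},{"rotation": [0,0,0],"linear": [0,-0.0454,-0.094],"claw": -1},{"rotation": [0,0,0],"linear": [0,-0.0765,-0.1118],"claw": -1},{"rotation": [0,0,0],"linear": [0,-0.1115,-0.1197],"claw": -1},{"rotation": [0,0,0],"linear": [0,-0.1115,-0.1197],"claw": -1}])

```text
t: 6.38
tcp_pos: [0.4985, 0.1656, 0.0625]
eef_rot: [2.288, 2.147, 0.01]
contact_force: [1.5, -1.7, 11.5]
opening: 0.0074
gripper_force: 59.1
```

>>> drive_tool(steps=[{"rotation": [0,0,0],"linear": [0,-0.036,-0.008],"claw": -1},{"rotation": [0,0,0],"linear": [0,-0.069,0.005],"claw": -1},{"rotation": [0,0,0],"linear": [0,-0.097,0.026],"claw": -1},{"rotation": [0,0,0],"linear": [0,-0.11,0.042],"claw": -1},{"rotation": [0,0,0],"linear": [0,-0.11,0.042],"claw": -1}])

```text
t: 7.0
tcp_pos: [0.4647, 0.1677, 0.0474]
eef_rot: [2.289, 2.149, 0.005]
contact_force: [3.6, 1.2, 5.1]
opening: 0.0071
gripper_force: 61.5
```

```bash
python3 -c "
from h import *
c=cap('wrist','w4.png')
go((.53,.163,.022,-.063))"
```

```text
now [0.4647 0.1677 0.0474] yaw -0.063 F [2.7 0.1 6.8] open 0.0073 t 7.0
(0.53, 0.163, 0.022, -0.063) lin [-0.002, 0.218, 0.085] rot [0.007, -0.002, 0.0] rows 1.1
```

View pics/w4.png

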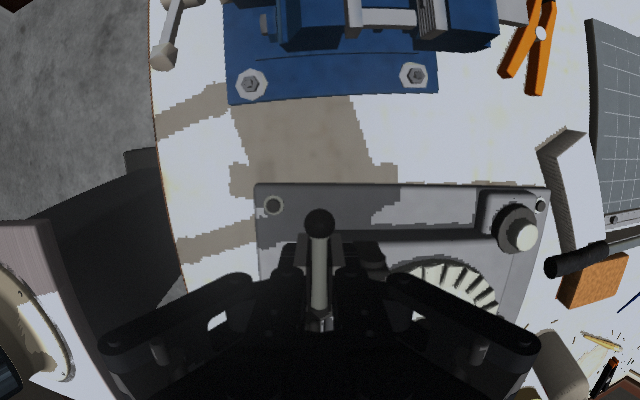

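>>> drive_tool(steps=[{"rotation": [0,0,0],"linear": [0,0,0],"claw": -0.1},{"rotation": [0,0,0],"linear": [0,0,0],"claw": -0.1},{"rotation": [0,0,0],"linear": [0,0,0],"claw": -0.1},{"rotation": [0,0,0],"linear": [0,0,-0.2],"claw": -0.1},{"rotation": [0,0,0],"linear": [0,0,-0.4],"claw": -0.1},{"rotation": [0,0,0],"linear": [0,0,-0.4],"claw": -0.1}])

```text
t: 7.8
tcp_pos: [0.4658, 0.168, 0.172]
eef_rot: [2.287, 2.147, 0.014]
contact_force: [-0.3, 0.1, -0.2]
opening: 0.0382
gripper_force: 0.0
```

```bash
python3 -c "
from h import *
c=cap('wrist','w5.png')
go((.4625,.08,.14,-.063),(.4625,.08,.078,-.063))"
```

```text
now [0.4646 0.1677 0.1685] yaw -0.063 F [ 0.3  1.  -0.7] open 0.0386 t 7.8
(0.4625, 0.08, 0.14, -0.063) lin [-0.292, 0.011, 0.095] rot [0.009, -0.003, 0.0] rows 1.5
(0.4625, 0.08, 0.078, -0.063) lin [-0.293, 0.01, 0.301] rot [0.009, -0.003, 0.0] rows 2.0
```

View pics/w5.png

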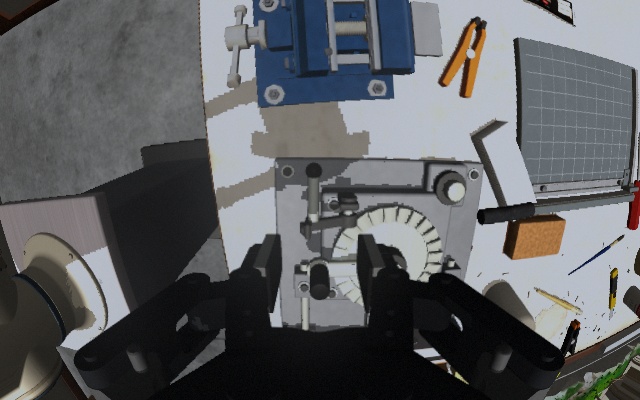

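The pawl is flipped clear (pin at (314,195), left of the pivot). The knob is at (320,280), between the fingers' line.

>>> drive_tool(steps=[{"rotation": [0,0,0],"linear": [-0.15,0,0],"claw": -0.1},{"rotation": [0,0,0],"linear": [-0.293,0.01,0.1],"claw": -0.1},{"rotation": [0,0,0],"linear": [-0.293,0.01,0.2],"claw": -0.1},{"rotation": [0,0,0],"linear": [-0.293,0.01,0.3],"claw": -0.1},{"rotation": [0,0,0],"linear": [-0.293,0.01,0.3],"claw": -0.1},{"rotation": [0,0,0],"linear": [-0.293,0.01,0.3],"claw": -1},{"rotation": [0,0,0],"linear": [-0.293,0.01,0.3],"claw": -1},{"rotation": [0,0,0],"linear": [-0.293,0.01,0.3],"claw": -1}])

```text
t: 8.85
tcp_pos: [0.4621, 0.0797, 0.0778]
eef_rot: [2.289, 2.149, 0.004]
contact_force: [-0.0, 0.2, 4.2]
opening: -0.0003
gripper_force: 2.0
```

```bash
cat >> h.py <<'E'
def arc(C,angs,z=None,r=.075):
    """world angles about C; prints tool shares relative to present"""
    s=ctrl.state();M=R.from_rotvec(s['eef_rot']).as_matrix();p=s['tcp_pos']
    a=np.arctan2(p[1]-C[1],p[0]-C[0]);print('now',np.round(p,4),'ang',round(a%6.2832,3),'r',round(np.hypot(*(p[:2]-C)),4),'F',np.round(s['contact_force'],1),'open',round(s['opening'],4),'t',round(s['t'],2))
    for q in angs:
        w=np.array([C[0]+r*np.cos(q),C[1]+r*np.sin(q),p[2] if z is None else z])
        print(round(q,2),np.round(M.T@(w-p)/.3,3).tolist())
E
python3 -c "
from h import *
arc((.5373,.0755),[3.08+.2*i for i in range(1,10)])"
```

```text
now [0.4621 0.0797 0.0778] ang 3.086 r 0.0754 F [-0.   0.2  4.2] open -0.0003 t 8.85
3.28 [-0.048, 0.006, -0.0]
3.48 [-0.096, 0.021, 0.0]
3.68 [-0.14, 0.045, 0.0]
3.88 [-0.178, 0.077, 0.0]
4.08 [-0.209, 0.116, 0.0]
4.28 [-0.231, 0.161, 0.0]
4.48 [-0.245, 0.209, 0.001]
4.68 [-0.248, 0.259, 0.001]
4.88 [-0.242, 0.308, 0.001]
```

```bash
python3 -c "
from h import *
c=cap('wrist');i=c['img'][100:380,180:460,::-1]
s=cap('side');j=s['img'][120:220,260:360,::-1]
cv2.imwrite('pics/x2.png',np.hstack([cv2.resize(i,(400,400)),cv2.resize(j,(400,400),interpolation=cv2.INTER_CUBIC)]))
for p in [(.4621,.0797,.0778),(.4621,.0797,.108)]: print(proj(s,p),proj(c,p,True))
print(ctrl.state()['contact_force'])"
```

```text
(np.float64(287.85637785330084), np.float64(179.84295462095932)) (np.float64(319.8432247234921), np.float64(227.80222144071405))
(np.float64(287.6120212895357), np.float64(173.1905565684159)) (np.float64(320.14037553306565), np.float64(249.68745914355708))
[0.20228873 0.61078296 6.24537323]
```

View pics/x2.png

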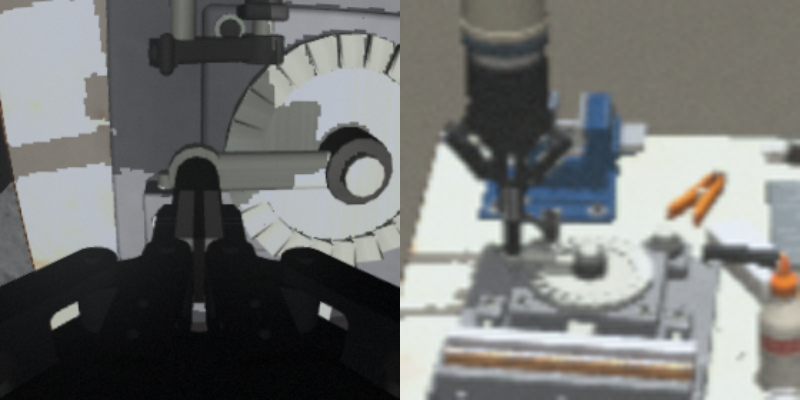

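Unexpected: the fingertips are sitting on top of the knob (side view, tip at about (512,250)). So the real tip is about 30 mm above the reported TCP. That also explains the missed pin.

```bash
python3 -c "
from h import *
c=cap('wrist')
for r in (160,190): print(r,onz(c,180+197/1.4286,100+r/1.4286,.108,True), onz(c,180+197/1.4286,100+r/1.4286,.068,True))
# hub
print('hub',[onz(c,180+361/1.4286,100+175/1.4286,z,True) for z in (.07,.08)], 'armend',onz(c,180+195/1.4286,100+172/1.4286,.068,True))
w=cap('side');print(onz(w,260+(512-400)/4,120+250/4,.108))
go((.4621,.0797,.12))
"
```

```text
160 [0.46223448 0.10012794 0.108     ] [0.46133674 0.08647557 0.068     ]
190 [0.46153283 0.08904635 0.108     ] [0.46043881 0.07229389 0.068     ]
hub [array([0.53597486, 0.07463361, 0.07      ]), array([0.53207775, 0.07873873, 0.08      ])] armend [0.46010328 0.0809452  0.068     ]
[0.46960618 0.011966   0.108     ]
now [0.462  0.0797 0.0778] yaw -0.063 F [0.8 0.5 5.6] open 0.0001 t 9.1
(0.4621, 0.0797, 0.12) lin [0.0, 0.001, -0.141] rot [0.006, -0.001, 0.0] rows 0.7
```

>>> drive_tool(steps=[{"rotation": [0,0,0],"linear": [0,0,-0.03],"claw": -0.1},{"rotation": [0,0,0],"linear": [0,0,-0.03],"claw": -0.1},{"rotation": [0,0,0],"linear": [0,0,-0.03],"claw": -0.1},{"rotation": [0,0,0],"linear": [0,0,0.05],"claw": -0.1},{"rotation": [0,0,0],"linear": [0,0,0.09],"claw": -0.1},{"rotation": [0,0,0],"linear": [0,0,0.09],"claw": -0.1},{"rotation": [0,0,0],"linear": [0,0,0.09],"claw": -1},{"rotation": [0,0,0],"linear": [0,0,0.09],"claw": -1},{"rotation": [0,0,0],"linear": [0,0,0.09],"claw": -1},{"rotation": [0,0,0],"linear": [0,0,0.09],"claw": -1}])

```text
t: 10.3
tcp_pos: [0.4613, 0.0794, 0.0498]
eef_rot: [2.29, 2.15, 0.001]
contact_force: [-3.1, -0.4, 5.0]
opening: 0.0172
gripper_force: 59.2
```

```bash
python3 -c "
from h import *
arc((.5373,.0755),[3.08+.2*i for i in range(1,10)])"
```

```text
now [0.4613 0.0794 0.0498] ang 3.09 r 0.0761 F [-3.1 -0.4  5. ] open 0.0172 t 10.3
3.28 [-0.047, 0.009, -0.0]
3.48 [-0.095, 0.024, 0.0]
3.68 [-0.139, 0.048, 0.0]
3.88 [-0.177, 0.08, 0.0]
4.08 [-0.208, 0.119, 0.0]
4.28 [-0.23, 0.164, 0.0]
4.48 [-0.244, 0.212, 0.0]
4.68 [-0.247, 0.261, 0.0]
4.88 [-0.241, 0.311, 0.0]
```

>>> drive_tool(steps=[{"rotation": [0,0,0],"linear": [-0.024,0.004,-0.005],"claw": -1},{"rotation": [0,0,0],"linear": [-0.047,0.008,-0.005],"claw": -1},{"rotation": [0,0,0],"linear": [-0.06,0.011,-0.005],"claw": -1}])

```text
t: 10.68
tcp_pos: [0.4612, 0.0691, 0.0497]
eef_rot: [-2.274, -2.146, -0.012]
contact_force: [-8.8, 35.5, 2.7]
opening: 0.0172
gripper_force: 60.8
```

>>> drive_tool(steps=[{"rotation": [0,0,0],"linear": [0.03,-0.006,0.003],"claw": -1},{"rotation": [0,0,0],"linear": [0.03,-0.006,0.003],"claw": -0.1},{"rotation": [0,0,0],"linear": [0.03,-0.006,0.003],"claw": -0.1},{"rotation": [0,0,0],"linear": [0.03,-0.006,0.003],"claw": -0.1},{"rotation": [0,0,0],"linear": [0.03,-0.006,-0.15],"claw": -0.1},{"rotation": [0,0,0],"linear": [0.03,-0.006,-0.3],"claw": -0.1},{"rotation": [0,0,0],"linear": [0.03,-0.006,-0.3],"claw": -1}])

```text
t: 11.55
tcp_pos: [0.4642, 0.07, 0.145]
eef_rot: [2.287, 2.146, 0.01]
contact_force: [0.8, -0.3, -0.1]
opening: 0.0213
gripper_force: 0.0
```

```bash
python3 -c "
from h import *
import pickle
w1=pickle.load(open('w1.pkl','rb'));w2=pickle.load(open('w2.pkl','rb'))
for z in (.04,.05,.06): print(z,onz(w1,402,64,z,True),onz(w2,412,197,z,True))
go((.605,.15,.1),(.605,.15,.03))
"
```

```text
0.04 [0.6113896  0.15082622 0.04      ] [0.61225386 0.14610431 0.04      ]
0.05 [0.60836478 0.15014173 0.05      ] [0.60928543 0.14920883 0.05      ]
0.06 [0.60533996 0.14945725 0.06      ] [0.606317   0.15231334 0.06      ]
now [0.4642 0.07   0.145 ] yaw -0.064 F [ 0.8 -0.3 -0.1] open 0.0213 t 11.6
(0.605, 0.15, 0.1) lin [0.296, 0.45, 0.154] rot [0.016, -0.002, 0.0] rows 2.7
(0.605, 0.15, 0.03) lin [0.295, 0.448, 0.387] rot [0.016, -0.002, 0.0] rows 3.2
```

>>> drive_tool(steps=[{"rotation": [0,0,0],"linear": [0.1,0.15,0],"claw": -1},{"rotation": [0,0,0],"linear": [0.2,0.3,0],"claw": -1},{"rotation": [0,0,0],"linear": [0.295,0.458,0.05],"claw": -1},{"rotation": [0,0,0],"linear": [0.295,0.458,0.2],"claw": -1},{"rotation": [0,0,0],"linear": [0.295,0.458,0.33],"claw": -1},{"rotation": [0,0,0],"linear": [0.295,0.458,0.36],"claw": -1},{"rotation": [0,0,0],"linear": [0.295,0.458,0.37],"claw": -1},{"rotation": [0,0,0],"linear": [0.295,0.458,0.37],"claw": -1}])

```text
t: 12.55
tcp_pos: [0.6057, 0.15, 0.0316]
eef_rot: [2.289, 2.149, 0.004]
contact_force: [0.7, -0.4, 0.5]
opening: -0.0001
gripper_force: 0.0
```

>>> drive_tool(steps=[{"rotation": [0,0,0],"linear": [0,0.007,0.02],"claw": -1},{"rotation": [0,0,0],"linear": [0,0.007,0.03],"claw": -1},{"rotation": [0,0,0],"linear": [0,0.007,0.04],"claw": -1},{"rotation": [0,0,0],"linear": [0,0.007,0.04],"claw": -1}])

```text
t: 13.05
tcp_pos: [0.6076, 0.1499, 0.0182]
eef_rot: [2.289, 2.149, 0.003]
contact_force: [2.2, 0.2, 3.0]
opening: 0.0
gripper_force: 1.7
```

>>> drive_tool(steps=[{"rotation": [0,0,0],"linear": [0,0,0.012],"claw": -1},{"rotation": [0,0,0],"linear": [0,0,0.02],"claw": -1},{"rotation": [0,0,0],"linear": [0,0,0.02],"claw": -1}])

```text
t: 13.42
tcp_pos: [0.6078, 0.1499, 0.0156]
eef_rot: [2.289, 2.149, 0.005]
contact_force: [-4.6, -1.4, 18.8]
opening: -0.0
gripper_force: 9.0
```

>>> drive_tool(steps=[{"rotation": [0,0,0],"linear": [0,0,0.01],"claw": -1},{"rotation": [0,0,0],"linear": [0,0,0.015],"claw": -1},{"rotation": [0,0,0],"linear": [0,0,0.015],"claw": -1}])

```text
t: 13.8
tcp_pos: [0.6081, 0.15, 0.0153]
eef_rot: [2.288, 2.148, 0.007]
contact_force: [-13.9, -3.5, 35.2]
opening: 0.0002
gripper_force: 17.5
```

>>> drive_tool(steps=[{"rotation": [0,0,0],"linear": [0,0,-0.2],"claw": -1},{"rotation": [0,0,0],"linear": [0,0,-0.42],"claw": -1},{"rotation": [0,0,0],"linear": [0,0,-0.42],"claw": -0.1},{"rotation": [0,0,0],"linear": [0,0,-0.42],"claw": -0.1}])

```text
t: 14.3
tcp_pos: [0.6063, 0.1499, 0.1323]
eef_rot: [-2.29, -2.15, 0.001]
contact_force: [0.5, 0.7, -0.9]
opening: 0.0356
gripper_force: 0.0
```

```bash
python3 -c "
from h import *
import pickle
c=cap('wrist');w5=None
g=c['img'].min(axis=2).astype(np.uint8)
# bright round cap near lock
for z in (.04,.05,.055,.06): print(z,np.round(proj(c,(.608,.15,z),True),1))
cs=cv2.HoughCircles(cv2.GaussianBlur(g,(3,3),0),cv2.HOUGH_GRADIENT,1,15,param1=100,param2=14,minRadius=6,maxRadius=30)
print(None if cs is None else np.round(cs[0][:12]))
k=c['img'];u,v=map(int,proj(c,(.608,.15,.055),True))
n,l,st,ce=cv2.connectedComponentsWithStats((g[v-40:v+40,u-40:u+40]>150).astype(np.uint8));print([(st[i].tolist(),(ce[i]+[u-40,v-40]).round(1)) for i in range(1,n) if st[i][4]>40])
go((.463,.07,.145),(.463,.07,.052))
"
```

```text
0.04 [321.6 188.7]
0.05 [321.6 191.7]
0.055 [321.7 193.2]
0.06 [321.7 194.8]
[[566. 104.  29.]
 [322. 186.  21.]
 [578. 164.  29.]
 [308. 288.  26.]
 [596. 166.  29.]
 [476. 174.  24.]
 [228. 242.  27.]
 [608. 334.  29.]
 [514. 172.  24.]
 [590. 138.  29.]
 [296. 312.  25.]
 [188. 214.  18.]]
[([0, 73, 14, 7, 57], array([286.8, 230. ]))]
now [0.6057 0.1498 0.1308] yaw -0.063 F [-0.1  0.3 -0.8] open 0.038 t 14.3
(0.463, 0.07, 0.145) lin [-0.295, -0.458, -0.046] rot [-0.007, 0.002, 0.0] rows 2.6
(0.463, 0.07, 0.052) lin [-0.295, -0.457, 0.264] rot [-0.007, 0.002, 0.0] rows 2.9
```

>>> drive_tool(steps=[{"rotation": [0,0,0],"linear": [-0.1,-0.15,-0.046],"claw": 0},{"rotation": [0,0,0],"linear": [-0.2,-0.3,-0.046],"claw": 0},{"rotation": [0,0,0],"linear": [-0.29,-0.462,-0.04],"claw": 0},{"rotation": [0,0,0],"linear": [-0.29,-0.462,0.1],"claw": 0},{"rotation": [0,0,0],"linear": [-0.29,-0.462,0.2],"claw": 0},{"rotation": [0,0,0],"linear": [-0.29,-0.462,0.264],"claw": 0},{"rotation": [0,0,0],"linear": [-0.29,-0.462,0.264],"claw": -1},{"rotation": [0,0,0],"linear": [-0.29,-0.462,0.264],"claw": -1},{"rotation": [0,0,0],"linear": [-0.29,-0.462,0.264],"claw": -1},{"rotation": [0,0,0],"linear": [-0.29,-0.462,0.264],"claw": -1}])

```text
t: 15.6
tcp_pos: [0.4606, 0.0718, 0.0525]
eef_rot: [-2.287, -2.148, 0.008]
contact_force: [-7.7, -0.0, -6.4]
opening: 0.0172
gripper_force: 59.0
```

```bash
python3 -c "
from h import *
arc((.5373,.0755),[3.2+.2*i for i in range(1,10)])"
```

```text
now [0.4606 0.0718 0.0525] ang 3.19 r 0.0768 F [-7.7 -0.  -6.4] open 0.0172 t 15.6
3.4 [-0.051, 0.017, -0.0]
3.6 [-0.096, 0.038, -0.0]
3.8 [-0.137, 0.067, -0.0]
4.0 [-0.171, 0.103, -0.001]
4.2 [-0.197, 0.146, -0.001]
4.4 [-0.214, 0.193, -0.001]
4.6 [-0.221, 0.242, -0.001]
4.8 [-0.219, 0.292, -0.002]
5.0 [-0.207, 0.34, -0.002]
```

>>> drive_tool(steps=[{"rotation": [0,0,0],"linear": [-0.025,0.004,0],"claw": -1},{"rotation": [0,0,0],"linear": [-0.05,0.012,0],"claw": -1},{"rotation": [0,0,0],"linear": [-0.05,0.012,0],"claw": -1}])

```text
t: 15.98
tcp_pos: [0.4609, 0.057, 0.0523]
eef_rot: [-2.282, -2.146, 0.013]
contact_force: [-17.2, 1.3, -0.5]
opening: 0.0166
gripper_force: 60.4
```

```bash
python3 -c "
from h import *
arc((.5356,.069),[3.5,3.7,3.9])
c=cap('wrist');t=cap('top')
i=c['img'][130:330,170:490,::-1];
j=t['img'][185:265,222:302,::-1]
cv2.imwrite('pics/x3.png',np.hstack([cv2.resize(i,(480,300)),cv2.resize(j,(300,300),interpolation=cv2.INTER_CUBIC)]))
"
```

```text
now [0.4609 0.057  0.0523] ang 3.301 r 0.0757 F [-17.2   1.3  -0.5] open 0.0166 t 15.97
3.5 [-0.047, 0.018, -0.0]
3.7 [-0.09, 0.043, -0.001]
3.9 [-0.128, 0.076, -0.001]
```

View pics/x3.png

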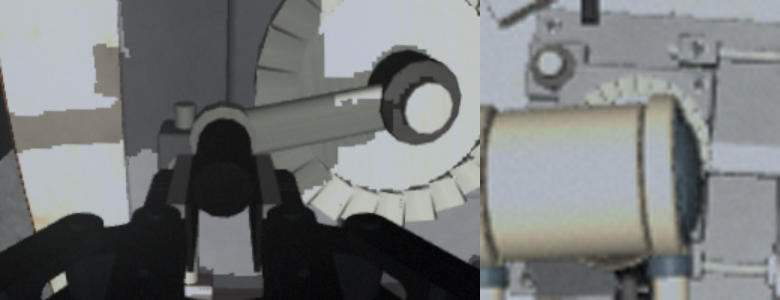

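Knob at crop (222,165), held between the pads near their +y edge. The arm runs to the hub at (420,100), so the wheel has turned a little.

```bash
python3 -c "
from h import *
c=cap('wrist')
for z in (.068,.075): print(z,'hub',onz(c,448.7,199,z,True),'armend',onz(c,170+220/1.5,130+132/1.5,z,True))
print('knobtop',onz(c,170+223/1.5,130+185/1.5,.108,True))
"
```

```text
0.068 hub [0.53457546 0.07560334 0.068     ] armend [0.46010995 0.06923443 0.068     ]
0.075 hub [0.53156595 0.07786118 0.075     ] armend [0.46041167 0.07177547 0.075     ]
knobtop [0.46166826 0.0678266  0.108     ]
```

>>> drive_tool(steps=[{"rotation": [0,0,0],"linear": [0,-0.012,0],"claw": -0.1},{"rotation": [0,0,0],"linear": [0,-0.012,0],"claw": -0.1},{"rotation": [0,0,0],"linear": [0.036,-0.012,0],"claw": -0.1},{"rotation": [0,0,0],"linear": [0.036,-0.012,0],"claw": -0.1},{"rotation": [0,0,0],"linear": [0.036,-0.012,0],"claw": -1},{"rotation": [0,0,0],"linear": [0.036,-0.012,0],"claw": -1},{"rotation": [0,0,0],"linear": [0.036,-0.012,0],"claw": -1},{"rotation": [0,0,0],"linear": [0.036,-0.012,0],"claw": -1}])

```text
t: 17.12
tcp_pos: [0.4619, 0.0676, 0.0541]
eef_rot: [-2.289, -2.15, 0.002]
contact_force: [-5.2, 0.7, 4.2]
opening: 0.0169
gripper_force: 59.1
```

>>> drive_tool(steps=[{"rotation": [0,0,0],"linear": [-0.02,0.003,0],"claw": -1},{"rotation": [0,0,0],"linear": [-0.03,0.005,0],"claw": -1}])

```text
t: 17.38
tcp_pos: [0.4631, 0.06, 0.0541]
eef_rot: [-2.286, -2.15, -0.002]
contact_force: [-5.3, 1.9, 4.4]
opening: 0.017
gripper_force: 58.5
```

```bash
python3 -c "
from h import *
arc((.535,.0755),[3.4,3.6,3.8])
"
```

```text
now [0.4631 0.06   0.0541] ang 3.354 r 0.0735 F [-5.3  1.9  4.4] open 0.017 t 17.38
3.4 [-0.012, -0.001, -0.0]
3.6 [-0.058, 0.019, -0.0]
3.8 [-0.099, 0.048, -0.0]
```

```bash
python3 -c "
from h import *
arc((.5357,.0755),[3.5+.15*i for i in range(8)])
"
```

```text
now [0.4631 0.06   0.0541] ang 3.352 r 0.0742 F [-5.3  1.9  4.4] open 0.017 t 17.38
3.5 [-0.035, 0.01, -0.0]
3.65 [-0.068, 0.028, -0.0]
3.8 [-0.098, 0.05, -0.0]
3.95 [-0.125, 0.077, -0.0]
4.1 [-0.147, 0.107, -0.001]
4.25 [-0.164, 0.141, -0.001]
4.4 [-0.176, 0.176, -0.001]
4.55 [-0.182, 0.213, -0.001]
```

>>> drive_tool(steps=[{"rotation": [0,0,0],"linear": [-0.035,0.01,0],"claw": -1},{"rotation": [0,0,0],"linear": [-0.068,0.028,0],"claw": -1},{"rotation": [0,0,0],"linear": [-0.098,0.05,0],"claw": -1},{"rotation": [0,0,0],"linear": [-0.125,0.077,0],"claw": -1},{"rotation": [0,0,0],"linear": [-0.147,0.107,0],"claw": -1},{"rotation": [0,0,0],"linear": [-0.147,0.107,0],"claw": -1}])

```text
t: 18.12
tcp_pos: [0.4914, 0.01, 0.054]
eef_rot: [-2.292, -2.149, 0.009]
contact_force: [-8.5, -7.3, 7.0]
opening: 0.017
gripper_force: 62.4
```

```bash
python3 -c "
from h import *
arc((.5357,.0755),[4.25+.2*i for i in range(8)])
"
```

```text
now [0.4914 0.01   0.054 ] ang 4.117 r 0.0791 F [-8.5 -7.3  7. ] open 0.017 t 18.12
4.25 [-0.003, 0.036, -0.0]
4.45 [-0.018, 0.084, -0.0]
4.65 [-0.023, 0.134, -0.0]
4.85 [-0.018, 0.184, -0.001]
5.05 [-0.003, 0.231, -0.001]
5.25 [0.021, 0.275, -0.001]
5.45 [0.053, 0.313, -0.001]
5.65 [0.093, 0.344, -0.002]
```

```bash
python3 -c "
from h import *
arc((.534,.0725),[4.25+.2*i for i in range(8)])
"
```

```text
now [0.4914 0.01   0.054 ] ang 4.114 r 0.0756 F [-8.5 -7.3  7. ] open 0.017 t 18.12
4.25 [-0.014, 0.031, -0.0]
4.45 [-0.028, 0.079, -0.0]
4.65 [-0.033, 0.129, -0.0]
4.85 [-0.028, 0.179, -0.001]
5.05 [-0.013, 0.226, -0.001]
5.25 [0.011, 0.27, -0.001]
5.45 [0.043, 0.308, -0.001]
5.65 [0.082, 0.339, -0.002]
```

>>> drive_tool(steps=[{"rotation": [0,0,0],"linear": [-0.014,0.031,0],"claw": -1},{"rotation": [0,0,0],"linear": [-0.028,0.079,0],"claw": -1},{"rotation": [0,0,0],"linear": [-0.035,0.129,0],"claw": -1},{"rotation": [0,0,0],"linear": [-0.03,0.179,0],"claw": -1},{"rotation": [0,0,0],"linear": [-0.03,0.179,0],"claw": -1}])

```text
t: 18.75
tcp_pos: [0.5458, -0.0015, 0.0539]
eef_rot: [2.29, 2.149, -0.004]
contact_force: [-3.8, -4.3, 3.7]
opening: 0.0168
gripper_force: 61.8
```

```bash
python3 -c "
from h import *
arc((.534,.0725),[4.85+.2*i for i in range(10)])
"
```

```text
now [ 0.5458 -0.0015  0.0539] ang 4.871 r 0.0749 F [-3.8 -4.3  3.7] open 0.0168 t 18.75
4.85 [-0.001, -0.005, 0.0]
5.05 [0.013, 0.043, -0.0]
5.25 [0.037, 0.086, -0.0]
5.45 [0.07, 0.125, -0.0]
5.65 [0.109, 0.156, -0.0]
5.85 [0.153, 0.178, -0.001]
6.05 [0.201, 0.191, -0.001]
6.25 [0.251, 0.195, -0.001]
6.45 [0.301, 0.188, -0.001]
6.65 [0.348, 0.172, -0.001]
```

>>> drive_tool(steps=[{"rotation": [0,0,0],"linear": [0.013,0.043,0],"claw": -1},{"rotation": [0,0,0],"linear": [0.037,0.086,0],"claw": -1},{"rotation": [0,0,0],"linear": [0.07,0.125,0],"claw": -1},{"rotation": [0,0,0],"linear": [0.109,0.156,0],"claw": -1},{"rotation": [0,0,0],"linear": [0.109,0.156,0],"claw": -1}])

```text
t: 19.38
tcp_pos: [0.5944, 0.0295, 0.0539]
eef_rot: [2.289, 2.151, -0.002]
contact_force: [-3.6, -2.1, 4.7]
opening: 0.0171
gripper_force: 62.6
```

```bash
python3 -c "
from h import *
arc((.534,.0735),[5.85,6.05,6.25,6.45,6.55])
"
```

```text
now [0.5944 0.0295 0.0539] ang 5.654 r 0.0747 F [-3.6 -2.1  4.7] open 0.0171 t 19.38
5.85 [0.043, 0.023, -0.0]
6.05 [0.091, 0.036, -0.0]
6.25 [0.141, 0.04, -0.0]
6.45 [0.191, 0.033, -0.0]
6.55 [0.215, 0.026, -0.0]
```

>>> drive_tool(steps=[{"rotation": [0,0,0],"linear": [0.043,0.023,0],"claw": -1},{"rotation": [0,0,0],"linear": [0.091,0.035,0],"claw": -1},{"rotation": [0,0,0],"linear": [0.141,0.038,0],"claw": -1},{"rotation": [0,0,0],"linear": [0.191,0.031,0],"claw": -1},{"rotation": [0,0,0],"linear": [0.21,0.026,0],"claw": -1},{"rotation": [0,0,0],"linear": [0.21,0.026,0],"claw": -1}])

```text
t: 20.12
tcp_pos: [0.6114, 0.0918, 0.054]
eef_rot: [2.284, 2.145, 0.014]
contact_force: [20.6, -0.8, -7.2]
opening: 0.0172
gripper_force: 61.0
```

```bash
python3 -c "
from h import *
arc((.534,.0735),[6.45,6.6])
"
```

```text
now [0.6114 0.0918 0.054 ] ang 0.232 r 0.0796 F [20.6 -0.8 -7.2] open 0.0172 t 20.12
6.45 [-0.02, -0.01, -0.0]
6.6 [0.015, -0.022, -0.0]
```

>>> drive_tool(steps=[{"rotation": [0,0,0],"linear": [0.01,-0.014,0],"claw": -1},{"rotation": [0,0,0],"linear": [0.016,-0.018,0],"claw": -1},{"rotation": [0,0,0],"linear": [0.016,-0.018,0],"claw": -1}])

```text
t: 20.5
tcp_pos: [0.6109, 0.0977, 0.0542]
eef_rot: [2.28, 2.141, 0.029]
contact_force: [38.3, 2.6, -16.9]
opening: 0.0169
gripper_force: 60.0
```

>>> drive_tool(steps=[{"rotation": [0,0,0],"linear": [0,0.018,0],"claw": -0.1},{"rotation": [0,0,0],"linear": [0,0.018,0],"claw": -0.1},{"rotation": [0,0,0],"linear": [0,0.018,0],"claw": -0.1},{"rotation": [0,0,0],"linear": [0,0.018,-0.2],"claw": -0.1},{"rotation": [0,0,0],"linear": [0,0.018,-0.4],"claw": -0.1},{"rotation": [0,0,0],"linear": [0,0.018,-0.6],"claw": -0.1},{"rotation": [0,0,0],"linear": [0,0.018,-0.6],"claw": -0.1}])

```text
t: 21.38
tcp_pos: [0.6083, 0.0972, 0.2415]
eef_rot: [2.285, 2.146, 0.015]
contact_force: [-0.3, 0.0, 0.6]
opening: 0.0386
gripper_force: 0.0
```

```bash
python3 -c "
from h import *
go((.51,-.16,.25,-.063),(.44,-.38,.25,-.063))
"
```

```text
now [0.6083 0.0972 0.2415] yaw -0.063 F [-0.3  0.   0.6] open 0.0386 t 21.4
(0.51, -0.16, 0.25, -0.063) lin [-0.876, -0.273, -0.033] rot [0.024, -0.004, 0.0] rows 4.4
(0.44, -0.38, 0.25, -0.063) lin [-1.623, -0.459, -0.037] rot [0.024, -0.004, 0.0] rows 8.1
```

>>> drive_tool(steps=[{"rotation": [0,0,0],"linear": [-0.2,-0.06,-0.03],"claw": 1},{"rotation": [0,0,0],"linear": [-0.4,-0.12,-0.03],"claw": 1},{"rotation": [0,0,0],"linear": [-0.6,-0.18,-0.03],"claw": 1},{"rotation": [0,0,0],"linear": [-0.8,-0.24,-0.03],"claw": 1},{"rotation": [0,0,0],"linear": [-1,-0.3,-0.03],"claw": 1},{"rotation": [0,0,0],"linear": [-1,-0.3,-0.03],"claw": 1}])

```text
t: 22.12
tcp_pos: [0.4959, -0.2002, 0.2413]
eef_rot: [-2.296, -2.142, 0.002]
contact_force: [0.1, 0.4, -0.4]
opening: 0.0855
gripper_force: 0.0
```

>>> drive_tool(steps=[{"rotation": [0,0,0],"linear": [-0.2,-0.06,0],"claw": 1},{"rotation": [0,0,0],"linear": [-0.4,-0.11,0],"claw": 1},{"rotation": [0,0,0],"linear": [-0.6,-0.15,0],"claw": 1},{"rotation": [0,0,0],"linear": [-0.7,-0.18,0],"claw": 1},{"rotation": [0,0,0],"linear": [-0.7,-0.18,0],"claw": 1},{"rotation": [0,0,0],"linear": [-0.7,-0.18,0],"claw": 1}])

```text
t: 22.88
tcp_pos: [0.4316, -0.4016, 0.2421]
eef_rot: [-2.288, -2.151, -0.001]
contact_force: [-0.5, -0.2, -0.5]
opening: 0.0852
gripper_force: 0.0
```

```bash
python3 -c "
from h import *
import pickle
w=cap('wrist');t=cap('top');s=cap('side');pickle.dump((w,t,s),open('b.pkl','wb'))
out=np.zeros((600,800,3),np.uint8)
out[:400,:640]=w['img'][:,:,::-1]
out[400:600,:400]=cv2.resize(t['img'][180:280,250:450,::-1],(400,200),interpolation=cv2.INTER_CUBIC)
out[400:600,400:800]=cv2.resize(s['img'][210:310,220:420,::-1],(400,200),interpolation=cv2.INTER_CUBIC)
cv2.imwrite('pics/y1.png',out)
go((.44,-.38,.25,-.063))
"
```

```text
now [ 0.4318 -0.4015  0.2429] yaw -0.061 F [-0.6 -0.6 -0.2] open 0.0855 t 23.0
(0.44, -0.38, 0.25, -0.063) lin [0.073, 0.023, -0.024] rot [0.001, -0.0, 0.004] rows 0.4
```

View pics/y1.png

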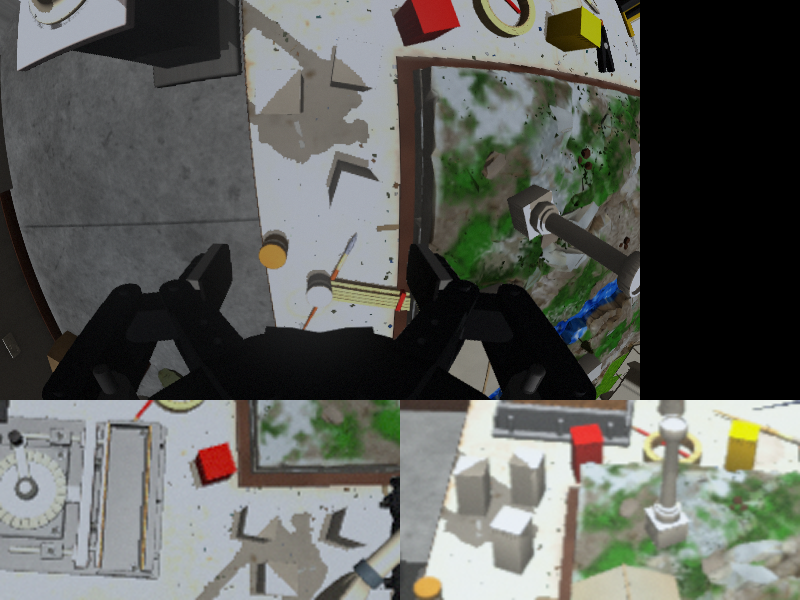

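The jaw is wide open. In the wrist view the blocks are at roughly (355,180), (350,70) and (280,95).

Run:
```python
from h import *
import pickle
w,t,s=pickle.load(open('b.pkl','rb'))
g=cv2.cvtColor(w['img'],cv2.COLOR_RGB2GRAY)
print('wrist eye',w['eye'])
for (u,v) in [(345,70),(290,95),(300,90),(345,170),(360,172),(334,185),(280,140),(330,130),(355,190),(275,90)]: print((u,v),w['img'][v,u])
for th in (115,150):
    m=np.zeros_like(g);m[40:215,255:392]=(g[40:215,255:392]<th)
    cs,_=cv2.findContours(m,cv2.RETR_EXTERNAL,cv2.CHAIN_APPROX_SIMPLE)
    for k in cs:
        if cv2.contourArea(k)<60: continue
        a=cv2.approxPolyDP(k,2.0,True)[:,0]
        print(th,cv2.contourArea(k),[(tuple(p.tolist()),np.round(onz(w,*p.astype(float),0,True)[:2],3).tolist(),np.round(onz(w,*p.astype(float),.084,True)[:2],3).tolist()) for p in a][:12])
```

```text
wrist eye [ 0.4355458  -0.33246007  0.41536853]
(345, 70) [130 125 117]
(290, 95) [124 119 109]
(300, 90) [112 110 106]
(345, 170) [70 67 65]
(360, 172) [63 63 60]
(334, 185) [63 63 60]
(280, 140) [114 110 103]
(330, 130) [110 106  99]
(355, 190) [166 171 182]
(275, 90) [163 167 177]
115 835.0 [((367, 160), [0.497, -0.403], [0.484, -0.389]), ((335, 153), [0.453, -0.391], [0.45, -0.38]), ((327, 180), [0.44, -0.428], [0.439, -0.409]), ((330, 181), [0.444, -0.43], [0.443, -0.41]), ((330, 204), [0.443, -0.463], [0.441, -0.437]), ((341, 170), [0.46, -0.415], [0.455, -0.399]), ((378, 180), [0.511, -0.432], [0.496, -0.412]), ((366, 167), [0.495, -0.413], [0.483, -0.397])]
115 6605.5 [((273, 40), [0.38, -0.232], [0.391, -0.252]), ((273, 43), [0.38, -0.236], [0.391, -0.255]), ((275, 41), [0.383, -0.233], [0.393, -0.253]), ((304, 67), [0.419, -0.273], [0.422, -0.285]), ((300, 75), [0.413, -0.283], [0.418, -0.293]), ((300, 113), [0.41, -0.335], [0.415, -0.334]), ((255, 115), [0.349, -0.332], [0.366, -0.332]), ((259, 140), [0.351, -0.367], [0.368, -0.36]), ((271, 144), [0.368, -0.373], [0.381, -
[... 614 characters left out ...]
.511, -0.434], [0.496, -0.413]), ((371, 168), [0.502, -0.415], [0.488, -0.398]), ((367, 167), [0.496, -0.413], [0.484, -0.397])]
150 8380.0 [((273, 40), [0.38, -0.232], [0.391, -0.252]), ((273, 44), [0.38, -0.237], [0.391, -0.257]), ((275, 42), [0.383, -0.235], [0.393, -0.255]), ((303, 68), [0.418, -0.274], [0.421, -0.286]), ((276, 91), [0.38, -0.302], [0.391, -0.308]), ((259, 113), [0.355, -0.33], [0.371, -0.33]), ((256, 114), [0.35, -0.331], [0.368, -0.331]), ((255, 111), [0.349, -0.327], [0.367, -0.328]), ((258, 140), [0.35, -0.367], [0.367, -0.36]), ((261, 143), [0.354, -0.371], [0.37, -0.363]), ((266, 142), [0.361, -0.37], [0.376, -0.363]), ((283, 157), [0.382, -0.392], [0.393, -0.38])]
```

>>> drive_tool(steps=[{"rotation": [0,0,0.25],"linear": [-0.064,0.127,0.1],"claw": 1},{"rotation": [0,0,0.46],"linear": [-0.064,0.127,0.25],"claw": 1},{"rotation": [0,0,0.46],"linear": [-0.064,0.127,0.35],"claw": 1},{"rotation": [0,0,0.46],"linear": [-0.064,0.127,0.35],"claw": 1}])

```text
t: 23.52
tcp_pos: [0.4671, -0.4224, 0.1343]
eef_rot: [-2.516, -1.872, 0.001]
contact_force: [0.4, 0.6, 0.9]
opening: 0.0852
gripper_force: 0.0
```

Run:
```python
from h import *
w=cap('wrist');g=cv2.cvtColor(w['img'],cv2.COLOR_RGB2GRAY);print(w['eye'])
c=(.469,-.423)
for z in(0,.084):
    u,v=proj(w,(*c,z),True);print('pred',z,u,v)
m=(g<115).astype(np.uint8);m[270:]=0;m[:,:240]=0;m[:,400:]=0;m[:60]=0
cs,_=cv2.findContours(m,cv2.RETR_EXTERNAL,cv2.CHAIN_APPROX_SIMPLE)
for k in cs:
    if cv2.contourArea(k)<150: continue
    a=cv2.approxPolyDP(k,2.0,True)[:,0]
    print(cv2.contourArea(k),[(tuple(p.tolist()),np.round(onz(w,*p.astype(float),0,True)[:2],3).tolist(),np.round(onz(w,*p.astype(float),.084,True)[:2],3).tolist()) for p in a][:14])
go((.469,-.423,.005,-.29))
```

```text
[ 0.48744005 -0.35662174  0.30770084]
pred 0 322.1787081416166 178.79689030754017
pred 0.084 322.6052851524506 203.10185162873324
2260.5 [((363, 60), [0.542, -0.319], [0.527, -0.329]), ((392, 160), [0.543, -0.424], [0.528, -0.406]), ((394, 173), [0.542, -0.438], [0.527, -0.416]), ((388, 173), [0.536, -0.436], [0.523, -0.414]), ((387, 180), [0.533, -0.443], [0.521, -0.419]), ((392, 180), [0.538, -0.445], [0.524, -0.421]), ((393, 176), [0.54, -0.441], [0.526, -0.418]), ((396, 176), [0.543, -0.442], [0.528, -0.418]), ((399, 195), [0.542, -0.462], [0.527, -0.434]), ((399, 60), [0.577, -0.328], [0.553, -0.335])]
12422.0 [((258, 60), [0.443, -0.288], [0.455, -0.307]), ((277, 74), [0.457, -0.309], [0.465, -0.322]), ((248, 131), [0.412, -0.354], [0.432, -0.355]), ((252, 143), [0.412, -0.367], [0.432, -0.364]), ((240, 141), [0.4, -0.361], [0.424, -0.36]), ((240, 167), [0.391, -0.386], [0.418, -0.378]), ((249, 178), [0.397, -0.4], [0.421, -0.388]), ((276, 193), [0.419, -0.424], [0.438, -0.405]), ((294, 195), [0.436, -0.431], [0.45, -0.411]), ((296, 178), [0.444, -0.415], [0.456, -0.399]), ((358, 182), [0.503, -0.437], [0.499, -0.415]), ((351, 170), [0.5, -0.423], [0.496, -0.405]), ((352, 166), [0.502, -0.419], [0.498, -0.402]), ((354, 170), [0.503, -0.423], [0.498, -0.405])]
now [ 0.4678 -0.4234  0.1373] yaw -0.292 F [ 0.  -0.3  0. ] open 0.0853 t 23.6
(0.469, -0.423, 0.005, -0.29) lin [0.002, 0.004, 0.441] rot [-0.003, -0.002, -0.003] rows 2.1
```

>>> drive_tool(steps=[{"rotation": [0,0,0.08],"linear": [-0.02,0.01,0.15],"claw": 1},{"rotation": [0,0,0.08],"linear": [-0.02,0.01,0.3],"claw": 1},{"rotation": [0,0,0.08],"linear": [-0.02,0.01,0.42],"claw": 1},{"rotation": [0,0,0.08],"linear": [-0.02,0.01,0.42],"claw": 1},{"rotation": [0,0,0.08],"linear": [-0.02,0.01,0.42],"claw": -1},{"rotation": [0,0,0.08],"linear": [-0.02,0.01,0.42],"claw": -1},{"rotation": [0,0,0.08],"linear": [-0.02,0.01,0.42],"claw": -1},{"rotation": [0,0,0.08],"linear": [-0.02,0.01,0.42],"claw": -1}])

```text
t: 24.58
tcp_pos: [0.47, -0.4324, 0.0151]
eef_rot: [2.555, 1.82, 0.001]
contact_force: [-0.7, -0.7, 5.7]
opening: 0.0451
gripper_force: 62.3
```

>>> drive_tool(steps=[{"rotation": [0,0,0],"linear": [0,0,-0.1],"claw": -1},{"rotation": [0,0,0],"linear": [0,0,-0.3],"claw": -1},{"rotation": [0,0,-0.25],"linear": [0,0,-0.5],"claw": -1},{"rotation": [0,0,-0.54],"linear": [0,0,-0.5],"claw": -1},{"rotation": [0,0,-0.54],"linear": [0,0,-0.5],"claw": -1},{"rotation": [0,0,-0.54],"linear": [0,0,-0.5],"claw": -1}])

```text
t: 25.32
tcp_pos: [0.4684, -0.4307, 0.1603]
eef_rot: [-2.291, -2.146, 0.0]
contact_force: [-0.9, -0.6, -1.7]
opening: 0.0456
gripper_force: 62.1
```

Run:
```python
from h import *
import pickle
t=cap('top');im=t['img'].astype(int)
cork=(im[:,:,0]-im[:,:,2]>35)&(im[:,:,0]<235)
sub=cork[183:276,290:340]
ys,xs=np.nonzero(sub);ys+=183;xs+=290
h=np.bincount(xs,minlength=345)[290:345];print(h.tolist())
# per-row x clusters
for r in range(190,272,8):
    print(r,xs[ys==r].tolist())
w=cap('wrist');pickle.dump(w,open('w6.pkl','wb'))
g=cv2.cvtColor(w['img'],cv2.COLOR_RGB2GRAY)
for r in range(150,260,6): print(r,g[r,270:372:6].tolist())
go((.523,-.08,.17,-.064))
```

```text
[0, 0, 0, 0, 0, 0, 0, 0, 0, 0, 13, 11, 11, 11, 9, 0, 0, 0, 0, 0, 0, 0, 0, 0, 0, 0, 0, 2, 3, 3, 3, 20, 26, 22, 24, 8, 0, 0, 0, 0, 0, 0, 0, 0, 1, 1, 1, 1, 1, 2, 0, 0, 0, 0, 0]
190 [317]
198 [304, 324, 325]
206 [303, 324]
214 [303, 324]
222 [302, 323]
230 [323]
238 [301, 322]
246 [300, 322]
254 [300, 321]
262 [321]
270 []
150 [120, 119, 121, 114, 117, 114, 115, 114, 115, 118, 119, 119, 120, 121, 106, 118, 111]
156 [118, 117, 120, 115, 117, 119, 117, 116, 118, 120, 120, 119, 119, 160, 116, 117, 113]
162 [119, 120, 119, 115, 119, 115, 117, 116, 119, 116, 119, 116, 180, 180, 181, 181, 182]
168 [123, 119, 119, 119, 119, 117, 118, 115, 121, 121, 119, 164, 180, 181, 181, 182, 181]
174 [182, 119, 119, 119, 119, 119, 118, 117, 120, 118, 120, 162, 181, 180, 180, 179, 183]
180 [182, 183, 139, 90, 89, 89, 88, 120, 121, 121, 121, 150, 151, 152, 149, 179, 180]
186 [181, 182, 60, 59, 58, 56, 56, 56, 55, 57, 55, 54, 55, 54, 53, 180, 181]
192 [182, 151, 62, 62, 61, 62, 58, 58, 60, 59, 59, 58, 58, 56, 57, 92, 183]
198 [183, 65, 65, 63, 63, 63, 61, 60, 62, 63, 63, 62, 60, 59, 60, 57, 180]
204 [177, 68, 6
[... 273 characters left out ...]
 69]
228 [75, 75, 76, 73, 73, 71, 72, 72, 71, 72, 69, 69, 72, 69, 69, 69, 69]
234 [138, 136, 135, 134, 136, 135, 135, 134, 135, 135, 134, 135, 135, 134, 135, 137, 134]
240 [136, 133, 135, 136, 133, 134, 133, 134, 134, 135, 135, 135, 135, 135, 137, 136, 136]
246 [133, 134, 133, 133, 133, 130, 132, 134, 134, 134, 133, 136, 135, 137, 136, 134, 136]
252 [135, 139, 134, 136, 133, 134, 131, 132, 131, 133, 131, 135, 133, 137, 133, 134, 133]
258 [134, 135, 131, 131, 133, 134, 133, 133, 133, 131, 133, 134, 134, 133, 133, 134, 133]
now [ 0.4684 -0.4307  0.1601] yaw -0.065 F [ 0.7  0.9 -1.7] open 0.0452 t 25.4
(0.523, -0.08, 0.17, -0.064) lin [1.178, 0.106, -0.031] rot [-0.004, -0.004, -0.002] rows 5.7
```

Run:
```python
from h import *
import pickle
w=pickle.load(open('w6.pkl','rb'));t=cap('top')
for n,u,v in [('pad',303.8,202),('pad',300,252),('fence',324.3,202),('fence',321.3,252)]: print(n,np.round(onz(t,u,v,.062),4))
s=ctrl.state();M=R.from_rotvec(s['eef_rot']).as_matrix()
def tl(u,v):
    e,d=ray(w,u,v,True);return M.T@(e-s['tcp_pos']),M.T@d
g=cv2.GaussianBlur(cv2.cvtColor(w['img'],cv2.COLOR_RGB2GRAY),(3,3),0).astype(int)
def edges(r):
    row=g[r,230:420]; lo=np.nonzero(row<100)[0]; return 230+lo.min(),230+lo.max()
for r in (184,186,200,226,230): print(r,edges(r))
c=g[170:245,318];print(c.tolist())
e,d1=tl(318,181);_,d2=tl(318,231.5)
print('cam rel',e)
# tool coords: x along face normal, z down. point=e+k*d ; same x ; z1-z2=.084
# x: e0+k1 d1x = e0+k2 d2x
a=np.array([[d1[0],-d2[0]],[d1[2],-d2[2]]]);k=np.linalg.solve(a,[0,.084]);print('bottom',e+k[0]*d1,'top',e+k[1]*d2)
for r,u1,u2 in [(186,*edges(186))]:
    _,da=tl(u1,r);_,db=tl(u2,r)
    kk=.046/np.linalg.norm(da/da[2]-db/db[2])
    print('by width: z',(e+da/da[2]*kk),(e+db/db[2]*kk))
```

```text
pad [ 0.6042 -0.0529  0.062 ]
pad [ 0.4482 -0.0405  0.062 ]
fence [ 0.6035 -0.1174  0.062 ]
fence [ 0.4475 -0.1057  0.062 ]
184 (np.int64(281), np.int64(419))
186 (np.int64(280), np.int64(419))
200 (np.int64(274), np.int64(419))
226 (np.int64(262), np.int64(419))
230 (np.int64(259), np.int64(419))
[120, 120, 120, 119, 126, 143, 162, 174, 178, 164, 123, 80, 58, 54, 54, 54, 55, 56, 56, 57, 57, 58, 59, 59, 59, 60, 60, 61, 61, 61, 61, 62, 62, 63, 63, 63, 64, 64, 64, 64, 65, 66, 66, 66, 66, 67, 67, 68, 69, 68, 69, 70, 70, 71, 71, 71, 71, 71, 72, 72, 71, 80, 106, 127, 134, 135, 134, 134, 134, 135, 134, 134, 135, 135, 136]
cam rel [ 0.0694985  -0.00038903 -0.1729325 ]
bottom [ 0.02437816 -0.00123249  0.0199503 ] top [ 0.02437816 -0.00088819 -0.0640497 ]
by width: z [ 0.04521673 -0.01312531 -0.07613526] [ 0.04531338  0.03287459 -0.07613526]
```

>>> drive_tool(steps=[{"rotation": [0,0,0],"linear": [0.15,0.04,-0.03],"claw": -1},{"rotation": [0,0,0],"linear": [0.33,0.08,-0.05],"claw": -1},{"rotation": [0,0,0],"linear": [0.5,0.13,-0.05],"claw": -1},{"rotation": [0,0,0],"linear": [0.68,0.19,-0.05],"claw": -1},{"rotation": [0,0,0],"linear": [0.85,0.26,-0.05],"claw": -1},{"rotation": [0,0,0],"linear": [1,0.33,-0.05],"claw": -1},{"rotation": [0,0,0],"linear": [1,0.336,-0.05],"claw": -1},{"rotation": [0,0,0],"linear": [1,0.336,-0.05],"claw": -1}])

```text
t: 26.48
tcp_pos: [0.5881, -0.1383, 0.1761]
eef_rot: [-2.29, -2.15, 0.002]
contact_force: [0.1, -1.1, -1.5]
opening: 0.0454
gripper_force: 62.2
```

Run:
```python
from h import *
import pickle
w=cap('wrist');t=cap('top')
# grip check
g=cv2.GaussianBlur(cv2.cvtColor(w['img'],cv2.COLOR_RGB2GRAY),(3,3),0).astype(int)
print(g[170:245:3,318].tolist(),[int(x) for x in g[200,262:382:6]])
go((.592,-.085,.15,-.072),(.592,-.085,.03,-.072))
```

```text
[65, 64, 110, 145, 48, 44, 46, 48, 49, 52, 53, 53, 54, 55, 57, 58, 59, 61, 61, 62, 61, 113, 119, 119, 120] [164, 163, 67, 55, 55, 53, 53, 53, 53, 53, 52, 53, 53, 52, 54, 53, 54, 84, 163, 163]
now [ 0.5878 -0.1392  0.1764] yaw -0.065 F [ 0.4 -0.4 -1.6] open 0.0455 t 26.6
(0.592, -0.085, 0.15, -0.072) lin [0.181, 0.002, 0.088] rot [-0.001, 0.001, 0.015] rows 1.0
(0.592, -0.085, 0.03, -0.072) lin [0.181, 0.003, 0.488] rot [-0.001, 0.001, 0.015] rows 2.5
```

>>> drive_tool(steps=[{"rotation": [0,0,0.015],"linear": [0.1,0.003,0],"claw": -1},{"rotation": [0,0,0.015],"linear": [0.181,0.003,0.05],"claw": -1},{"rotation": [0,0,0.015],"linear": [0.181,0.003,0.2],"claw": -1},{"rotation": [0,0,0.015],"linear": [0.181,0.003,0.3],"claw": -1},{"rotation": [0,0,0.015],"linear": [0.181,0.003,0.38],"claw": -1},{"rotation": [0,0,0.015],"linear": [0.181,0.003,0.42],"claw": -1},{"rotation": [0,0,0.015],"linear": [0.181,0.003,0.42],"claw": -1}])

```text
t: 27.45
tcp_pos: [0.592, -0.0847, 0.05]
eef_rot: [-2.299, -2.139, 0.001]
contact_force: [-0.4, -0.6, -1.0]
opening: 0.0456
gripper_force: 62.1
```

>>> drive_tool(steps=[{"rotation": [0,0,0],"linear": [0,0,0.03],"claw": -1},{"rotation": [0,0,0],"linear": [0,0,0.06],"claw": -1},{"rotation": [0,0,0],"linear": [0,0,0.075],"claw": -1},{"rotation": [0,0,0],"linear": [0,0,0.075],"claw": -1}])

```text
t: 27.95
tcp_pos: [0.5925, -0.0838, 0.028]
eef_rot: [-2.298, -2.142, 0.0]
contact_force: [-1.1, 0.2, -2.0]
opening: 0.0453
gripper_force: 62.1
```

>>> drive_tool(steps=[{"rotation": [0,0,0],"linear": [0,0,0.01],"claw": -1},{"rotation": [0,0,0],"linear": [0,0,0.015],"claw": -1},{"rotation": [0,0,0],"linear": [0,0,0.015],"claw": -1}])

```text
t: 28.32
tcp_pos: [0.5931, -0.0839, 0.0271]
eef_rot: [2.297, 2.141, 0.002]
contact_force: [-6.1, 1.4, 11.8]
opening: 0.0457
gripper_force: 63.7
```

>>> drive_tool(steps=[{"rotation": [0,0,0],"linear": [0,0,-0.012],"claw": 0.2},{"rotation": [0,0,0],"linear": [0,0,-0.012],"claw": 0.22},{"rotation": [0,0,0],"linear": [0,0,-0.012],"claw": 0.22},{"rotation": [0,0,0],"linear": [0,0,-0.1],"claw": 0.22},{"rotation": [0,0,0],"linear": [0,0,-0.25],"claw": 0.22},{"rotation": [0,0,0],"linear": [0,0,-0.45],"claw": 0.22},{"rotation": [0,0,0],"linear": [0,0,-0.5],"claw": 0.3},{"rotation": [0,0,0],"linear": [0,0,-0.5],"claw": 0.3}])

```text
t: 29.32
tcp_pos: [0.5932, -0.0841, 0.1747]
eef_rot: [2.297, 2.14, 0.002]
contact_force: [-0.2, -0.0, -1.4]
opening: 0.0557
gripper_force: 0.0
```

Run:
```python
from h import *
import pickle
w=cap('wrist');pickle.dump(w,open('w7.pkl','wb'))
g=cv2.GaussianBlur(cv2.cvtColor(w['img'],cv2.COLOR_RGB2GRAY),(3,3),0)
s=ctrl.state()
c=(.5925,-.084)
for d in [(-.023,-.023),(-.023,.023),(.023,-.023),(.023,.023)]:
    print(d,np.round(proj(w,(c[0]+d[0],c[1]+d[1],.096),True)),np.round(proj(w,(c[0]+d[0],c[1]+d[1],.012),True)))
for r in range(160,300,8): print(r,g[r,260:390:6].tolist())
go((.44,-.37,.2,-.3))
```

```text
(-0.023, -0.023) [294. 220.] [300. 194.]
(-0.023, 0.023) [289. 168.] [296. 154.]
(0.023, -0.023) [347. 217.] [340. 191.]
(0.023, 0.023) [344. 164.] [338. 151.]
160 [66, 66, 66, 64, 65, 64, 58, 63, 64, 65, 64, 64, 65, 65, 71, 124, 125, 59, 68, 158, 165, 164]
168 [71, 67, 67, 68, 66, 101, 119, 119, 119, 120, 119, 122, 121, 122, 121, 126, 126, 58, 109, 159, 165, 165]
176 [122, 121, 122, 92, 66, 104, 119, 119, 118, 118, 118, 119, 119, 118, 119, 123, 124, 44, 125, 125, 116, 165]
184 [124, 123, 121, 121, 122, 118, 118, 118, 119, 117, 118, 116, 118, 118, 118, 122, 135, 42, 123, 164, 117, 71]
192 [122, 116, 116, 123, 124, 120, 119, 118, 118, 118, 116, 117, 118, 118, 118, 141, 75, 43, 125, 164, 165, 165]
200 [45, 45, 43, 45, 46, 81, 118, 117, 116, 118, 115, 115, 116, 117, 117, 46, 47, 38, 121, 164, 165, 164]
208 [42, 42, 42, 43, 43, 76, 116, 116, 115, 115, 115, 115, 115, 115, 116, 41, 42, 37, 117, 164, 164, 164]
216 [75, 61, 71, 78, 81, 93, 123, 98, 104, 112, 119, 143, 143, 144, 143, 68, 77, 71, 111, 165, 165, 165]
224 [122, 121, 122, 121, 121, 121, 123, 124, 124, 123, 124, 123, 124, 124, 123
[... 471 characters left out ...]
 83, 21, 19]
264 [27, 153, 162, 162, 160, 96, 50, 34, 35, 36, 34, 134, 163, 164, 163, 139, 164, 164, 164, 44, 19, 18]
272 [27, 160, 162, 162, 158, 33, 34, 34, 35, 35, 35, 50, 163, 163, 163, 163, 163, 163, 164, 52, 18, 17]
280 [26, 161, 162, 162, 100, 33, 34, 34, 35, 35, 35, 32, 156, 163, 163, 164, 164, 163, 164, 147, 17, 14]
288 [87, 161, 162, 162, 36, 33, 33, 33, 34, 34, 34, 31, 98, 162, 162, 162, 163, 162, 163, 163, 15, 12]
296 [158, 161, 160, 161, 32, 32, 32, 34, 43, 67, 71, 30, 63, 160, 161, 160, 159, 158, 157, 153, 68, 11]
now [ 0.5925 -0.0839  0.1725] yaw -0.071 F [-0.7  0.1 -0.7] open 0.0556 t 29.4
(0.44, -0.37, 0.2, -0.3) lin [-0.987, -0.44, -0.091] rot [-0.002, -0.0, 0.459] rows 5.2
```

>>> drive_tool(steps=[{"rotation": [0,0,0],"linear": [-0.2,-0.08,-0.1],"claw": 0.6},{"rotation": [0,0,0],"linear": [-0.4,-0.16,-0.1],"claw": 1},{"rotation": [0,0,0],"linear": [-0.6,-0.24,-0.1],"claw": 1},{"rotation": [0,0,0],"linear": [-0.8,-0.32,-0.1],"claw": 1},{"rotation": [0,0,0],"linear": [-0.93,-0.4,-0.1],"claw": 1},{"rotation": [0,0,0],"linear": [-0.93,-0.4,-0.1],"claw": 1},{"rotation": [0,0,0],"linear": [-0.93,-0.4,-0.1],"claw": 1}])

```text
t: 30.25
tcp_pos: [0.4528, -0.3533, 0.2013]
eef_rot: [-2.296, -2.138, -0.0]
contact_force: [0.1, 0.1, 0.2]
opening: 0.0852
gripper_force: 0.0
```

```bash
cat > faces.py <<'E'
from h import *
import sys
w=cap('wrist');g=cv2.GaussianBlur(cv2.cvtColor(w['img'],cv2.COLOR_RGB2GRAY),(3,3),0)
th=int(sys.argv[1])
m=(g<th).astype(np.uint8);m[285:]=0
cs,_=cv2.findContours(m,cv2.RETR_EXTERNAL,cv2.CHAIN_APPROX_SIMPLE)
print('eye',w['eye'])
for k in cs:
    A=cv2.contourArea(k)
    if A<100 or A>6000: continue
    M=k[:,0].mean(0);q=onz(w,*M,.04,True)
    if not(.33<q[0]<.55 and -.5<q[1]<-.2): continue
    a=cv2.approxPolyDP(k,2.0,True)[:,0]
    print('A',A)
    for p in a: print('  ',p.tolist(),np.round(onz(w,*p.astype(float),0,True)[:2],3),np.round(onz(w,*p.astype(float),.084,True)[:2],3))
go()
E
python3 faces.py 92
```

```text
eye [ 0.45781926 -0.28446014  0.37460759]
A 367.5
   [286, 116] [ 0.417 -0.288] [ 0.426 -0.287]
   [278, 116] [ 0.407 -0.287] [ 0.418 -0.286]
   [279, 162] [ 0.403 -0.343] [ 0.415 -0.33 ]
   [287, 154] [ 0.414 -0.334] [ 0.424 -0.323]
now [ 0.4534 -0.3528  0.2018] yaw -0.07 F [ 0.2  0.6 -0.9] open 0.085 t 30.3
```

>>> drive_tool(steps=[{"rotation": [0,0,0],"linear": [0.08,-0.12,0.05],"claw": 0.5},{"rotation": [0,0,0],"linear": [0.133,-0.213,0.1],"claw": 0.5},{"rotation": [0,0,0],"linear": [0.133,-0.213,0.2],"claw": 0.5},{"rotation": [0,0,0],"linear": [0.133,-0.213,0.2],"claw": 0.5},{"rotation": [0,0,0],"linear": [0.133,-0.213,0.35],"claw": 0.5},{"rotation": [0,0,0],"linear": [0.133,-0.213,0.5],"claw": 0.5},{"rotation": [0,0,0],"linear": [0.133,-0.213,0.6],"claw": 0.5},{"rotation": [0,0,0],"linear": [0.133,-0.213,0.6],"claw": 0.5}])

```text
t: 31.3
tcp_pos: [0.3918, -0.3079, 0.0218]
eef_rot: [-2.293, -2.14, 0.0]
contact_force: [-1.0, 0.4, 0.3]
opening: 0.064
gripper_force: 0.0
```

>>> drive_tool(steps=[{"rotation": [0,0,0],"linear": [0,0,0],"claw": -1},{"rotation": [0,0,0],"linear": [0,0,0],"claw": -1},{"rotation": [0,0,0],"linear": [0,0,0],"claw": -1},{"rotation": [0,0,0],"linear": [0,0,0],"claw": -1}])

```text
t: 31.8
tcp_pos: [0.3936, -0.3104, 0.0262]
eef_rot: [2.295, 2.139, 0.001]
contact_force: [0.2, 1.0, 6.5]
opening: 0.0451
gripper_force: 62.2
```

>>> drive_tool(steps=[{"rotation": [0,0,0],"linear": [0,0,-0.1],"claw": -1},{"rotation": [0,0,0],"linear": [0,0,-0.3],"claw": -1},{"rotation": [0,0,0],"linear": [0,0,-0.5],"claw": -1},{"rotation": [0,0,0],"linear": [0,0,-0.5],"claw": -1},{"rotation": [0,0,0],"linear": [0,0,-0.5],"claw": -1}])

```text
t: 32.42
tcp_pos: [0.3923, -0.3095, 0.1735]
eef_rot: [-2.298, -2.142, 0.0]
contact_force: [0.5, 0.0, -2.1]
opening: 0.0451
gripper_force: 61.8
```

```bash
cat > held.py <<'E'
from h import *
w=cap('wrist')
s=ctrl.state();M=R.from_rotvec(s['eef_rot']).as_matrix()
g=cv2.GaussianBlur(cv2.cvtColor(w['img'],cv2.COLOR_RGB2GRAY),(3,3),0).astype(int)
c=g[150:260,318]; d=c<92
# longest dark run
idx=np.nonzero(d)[0]; runs=np.split(idx,np.nonzero(np.diff(idx)>1)[0]+1); r=max(runs,key=len)
a,b=150+r[0],150+r[-1]+.5; print('rows',a,b,'width',[int(x) for x in g[a+15,256:388:6]])
def tl(u,v):
    e,dd=ray(w,u,v,True);return M.T@(e-s['tcp_pos']),M.T@dd
e,d1=tl(318,a);_,d2=tl(318,b)
k=np.linalg.solve(np.array([[d1[0],-d2[0]],[d1[2],-d2[2]]]),[0,.084]);print('bottom',np.round(e+k[0]*d1,4),'top',np.round(e+k[1]*d2,4))
E
python3 held.py; python3 -c "
from h import *
go((.5262,-.0805,.17,-.072))"
```

```text
rows 181 225.5 width [104, 103, 103, 100, 60, 60, 60, 60, 60, 61, 61, 62, 62, 63, 63, 64, 64, 64, 185, 185, 186, 186]
bottom [ 0.02   -0.0007  0.0349] top [ 0.02   -0.0006 -0.0491]
now [ 0.3919 -0.3091  0.1722] yaw -0.071 F [-0.5 -0.8 -1.1] open 0.0451 t 32.5
(0.5262, -0.0805, 0.17, -0.072) lin [0.792, 0.393, 0.008] rot [-0.003, -0.003, 0.003] rows 4.2
```

>>> drive_tool(steps=[{"rotation": [0,0,0],"linear": [0.16,0.08,-0.02],"claw": -1},{"rotation": [0,0,0],"linear": [0.33,0.16,-0.02],"claw": -1},{"rotation": [0,0,0],"linear": [0.5,0.24,-0.02],"claw": -1},{"rotation": [0,0,0],"linear": [0.66,0.32,-0.02],"claw": -1},{"rotation": [0,0,0],"linear": [0.803,0.388,-0.02],"claw": -1},{"rotation": [0,0,0],"linear": [0.803,0.388,-0.02],"claw": -1},{"rotation": [0,0,0],"linear": [0.803,0.388,-0.02],"claw": -1}])

```text
t: 33.35
tcp_pos: [0.5246, -0.0775, 0.1779]
eef_rot: [-2.296, -2.141, 0.004]
contact_force: [0.5, 0.2, -1.6]
opening: 0.0451
gripper_force: 61.8
```

```bash
python3 held.py; python3 -c "
from h import *
go((.5255,-.0765,.05,-.072),(.5255,-.0765,.036,-.072))"
```

```text
rows 150 225.5 width [73, 73, 72, 71, 71, 71, 72, 70, 71, 72, 70, 68, 69, 71, 70, 127, 127, 80, 50, 57, 132, 130]
bottom [ 0.0535 -0.0009 -0.0467] top [ 0.0535 -0.0005 -0.1307]
now [ 0.5246 -0.078   0.1784] yaw -0.071 F [-0.3  0.3 -1.5] open 0.0454 t 33.4
(0.5255, -0.0765, 0.05, -0.072) lin [0.005, 0.004, 0.428] rot [-0.005, 0.0, 0.002] rows 2.1
(0.5255, -0.0765, 0.036, -0.072) lin [0.005, 0.004, 0.475] rot [-0.005, 0.0, 0.002] rows 2.3
```

>>> drive_tool(steps=[{"rotation": [0,0,0],"linear": [0.005,0.003,0.15],"claw": -1},{"rotation": [0,0,0],"linear": [0.005,0.003,0.28],"claw": -1},{"rotation": [0,0,0],"linear": [0.005,0.003,0.38],"claw": -1},{"rotation": [0,0,0],"linear": [0.005,0.003,0.44],"claw": -1},{"rotation": [0,0,0],"linear": [0.005,0.003,0.46],"claw": -1},{"rotation": [0,0,0],"linear": [0.005,0.003,0.47],"claw": -1},{"rotation": [0,0,0],"linear": [0.005,0.003,0.475],"claw": -1}])

```text
t: 34.28
tcp_pos: [0.5272, -0.0762, 0.0384]
eef_rot: [2.297, 2.14, 0.002]
contact_force: [-0.1, 1.2, -0.6]
opening: 0.045
gripper_force: 61.9
```

>>> drive_tool(steps=[{"rotation": [0,0,0],"linear": [0,0,0.006],"claw": -1},{"rotation": [0,0,0],"linear": [0,0,0.012],"claw": -1},{"rotation": [0,0,0],"linear": [0,0,0.012],"claw": -1}])

```text
t: 34.65
tcp_pos: [0.5272, -0.0761, 0.0382]
eef_rot: [2.296, 2.14, 0.002]
contact_force: [-7.8, 1.1, 15.7]
opening: 0.045
gripper_force: 63.8
```

Contact is firm at 0.038. I'll release and lift.

>>> drive_tool(steps=[{"rotation": [0,0,0],"linear": [0,0,-0.008],"claw": 0.2},{"rotation": [0,0,0],"linear": [0,0,-0.008],"claw": 0.2},{"rotation": [0,0,0],"linear": [0,0,-0.008],"claw": 0.2},{"rotation": [0,0,0],"linear": [0,0,-0.1],"claw": 0.2},{"rotation": [0,0,0],"linear": [0,0,-0.25],"claw": 0.2},{"rotation": [0,0,0],"linear": [0,0,-0.45],"claw": 0.2},{"rotation": [0,0,0],"linear": [0,0,-0.5],"claw": 0.2},{"rotation": [0,0,0],"linear": [0,0,-0.5],"claw": 0.2}])

```text
t: 35.65
tcp_pos: [0.527, -0.0761, 0.1844]
eef_rot: [2.297, 2.141, 0.002]
contact_force: [-0.8, -0.7, -0.5]
opening: 0.0512
gripper_force: 0.0
```

```bash
cat > tops.py <<'E'
from h import *
w=cap('wrist');g=cv2.GaussianBlur(cv2.cvtColor(w['img'],cv2.COLOR_RGB2GRAY),(3,3),0).astype(int)
# rectified view of z=.096 plane over the press slot: rows press y (+60..-60), cols press x (-110..110), 6 mm step
import math
yaw=-.072;X=np.array([math.cos(yaw),math.sin(yaw)]);Y=np.array([-math.sin(yaw),math.cos(yaw)])
C=np.array([.526,-.079])
print('cols press x mm',list(range(-108,112,8)))
for b in range(40,-44,-8):
    row=[]
    for a in range(-108,112,8):
        u,v=proj(w,(*(C+a/1e3*X+b/1e3*Y),.096),True);u,v=int(round(u)),int(round(v))
        row.append('%3d'%g[v,u] if 0<=u<640 and 0<=v<400 else ' --')
    print('%4d'%b,' '.join(row))
E
python3 tops.py; python3 -c "
from h import *
go((.48,-.35,.22,-.072))"
```

```text
cols press x mm [-108, -100, -92, -84, -76, -68, -60, -52, -44, -36, -28, -20, -12, -4, 4, 12, 20, 28, 36, 44, 52, 60, 68, 76, 84, 92, 100, 108]
  40 107 141 157 168 162 161 101 115 114 109 109 106 108 104 109 105 114 112 113 114 101 160 160 166 149 161 135 176
  32 170  72  41  75  75  74  75  73  72  72  73  68  59  59  59  59  66 125  51  60  59  60  58  79 125  30 145 176
  24 171  73  39 131 128 128 130 114 103  72  71 128 128 128 128 128 129 126  51 120 130 130 174 175 175  46 143 176
  16 171 125  39 130 129 131 131 128 129 130  88 127 126 126 127 127 127 127  52 123 130 131 174 175 175  54 118 176
   8 171 127  39 140 129 131 130 131 130 130 130 126 126 126 126 125 126 127  52 172 174 174 174 176 175  72 149  71
   0 172 130  38  78 128 131 125 113 126 126 130 126 126 126 124 124 125 125  56 160 175 175 174 175 176  41 144 176
  -8 171 128  39  45  44  44  45  44  44  43  45 124 125 125 123 124 125  45  44 167 174 174 174 175 175  43 140 176
 -16 172 104  43  46  46  45  45  43  43  55  55 155 145 125 168 173 173  55  50 164 174 174 175 176 176  51 140 175
 -24 171 124 122 119 118 129 128 126 128 126 126 126 126 124 125 123 122 124 122 125 126 124 124 127 126 119 132 175
 -32 171 124 125 128 126 122 122 124 123 124 125 124 126 125 125 124 123 122 121 123 121 121 119 120 122 124 131 149
 -40 170 169 170 170 171 169 111 114 171 169 171 171 173 172 174 173 172 174 173 173 112 112 174 174 175 175 175 154
now [ 0.5263 -0.0759  0.1825] yaw -0.071 F [ 0.5  0.3 -1.2] open 0.051 t 35.7
(0.48, -0.35, 0.22, -0.072) lin [-0.922, -0.09, -0.125] rot [-0.002, -0.0, 0.003] rows 4.5
```

>>> drive_tool(steps=[{"rotation": [0,0,0],"linear": [-0.2,-0.02,-0.05],"claw": 1},{"rotation": [0,0,0],"linear": [-0.4,-0.04,-0.06],"claw": 1},{"rotation": [0,0,0],"linear": [-0.6,-0.06,-0.06],"claw": 1},{"rotation": [0,0,0],"linear": [-0.8,-0.09,-0.06],"claw": 1},{"rotation": [0,0,0],"linear": [-0.9,-0.09,-0.06],"claw": 1},{"rotation": [0,0,0],"linear": [-0.9,-0.09,-0.06],"claw": 1},{"rotation": [0,0,0],"linear": [-0.9,-0.09,-0.06],"claw": 1}])

```text
t: 36.58
tcp_pos: [0.4802, -0.3424, 0.1995]
eef_rot: [-2.296, -2.14, 0.0]
contact_force: [0.1, -0.4, 0.4]
opening: 0.0853
gripper_force: 0.0
```

```bash
python3 faces.py 80;python3 faces.py 100
```

```text
eye [ 0.48508259 -0.27355651  0.37284756]
now [ 0.4805 -0.3422  0.2002] yaw -0.069 F [ 0.5 -0.5 -0.5] open 0.0856 t 36.6
eye [ 0.48518604 -0.27314398  0.37349821]
now [ 0.4807 -0.3421  0.2008] yaw -0.069 F [0.8 0.5 0.5] open 0.0857 t 36.7
```

>>> drive_tool(steps=[{"rotation": [0,0,0],"linear": [0.2,0,0],"claw": 1},{"rotation": [0,0,0],"linear": [0.3,0,0],"claw": 1},{"rotation": [0,0,0],"linear": [0.3,0,0],"claw": 1}])

```text
t: 37.05
tcp_pos: [0.4874, -0.2508, 0.2022]
eef_rot: [2.293, 2.146, 0.001]
contact_force: [-1.0, -0.1, 0.0]
opening: 0.0856
gripper_force: 0.0
```

```bash
python3 faces.py 80;python3 faces.py 100
```

```text
eye [ 0.49142372 -0.18138086  0.37542291]
A 610.5
   [297, 175] [ 0.459 -0.26 ] [ 0.466 -0.242]
   [294, 188] [ 0.454 -0.276] [ 0.462 -0.255]
   [336, 193] [ 0.506 -0.286] [ 0.503 -0.263]
   [331, 177] [ 0.501 -0.265] [ 0.499 -0.246]
   [304, 173] [ 0.468 -0.258] [ 0.473 -0.241]
now [ 0.4873 -0.2521  0.202 ] yaw -0.067 F [ 0.1 -0.8  0.2] open 0.0855 t 37.1
eye [ 0.49137473 -0.18265742  0.37516952]
A 702.5
   [297, 172] [ 0.459 -0.257] [ 0.466 -0.241]
   [293, 187] [ 0.453 -0.276] [ 0.461 -0.255]
   [338, 192] [ 0.508 -0.286] [ 0.505 -0.263]
   [342, 196] [ 0.513 -0.292] [ 0.508 -0.267]
   [337, 191] [ 0.507 -0.285] [ 0.504 -0.262]
   [332, 175] [ 0.502 -0.264] [ 0.5   -0.246]
   [314, 171] [ 0.48  -0.258] [ 0.483 -0.241]
A 176.0
   [258, 126] [ 0.416 -0.197] [ 0.433 -0.193]
   [255, 130] [ 0.412 -0.201] [ 0.43  -0.197]
   [255, 147] [ 0.41  -0.222] [ 0.428 -0.213]
   [258, 146] [ 0.414 -0.221] [ 0.431 -0.213]
   [258, 135] [ 0.415 -0.208] [ 0.432 -0.202]
   [261, 133] [ 0.419 -0.205] [ 0.435 -0.2  ]
   [266, 142] [ 0.424 -0.217] [ 0.439 -0.209]
   [263, 148] [ 0.42  -0.224] [ 0.436 -0.215]
   [267, 150] [ 0.424 -0.227] [ 0.439 -0.217]
   [271, 137] [ 0.431 -0.212] [ 0.444 -0.205]
now [ 0.487  -0.253   0.2018] yaw -0.069 F [-0.8 -0.3 -0.3] open 0.0856 t 37.1
```

>>> drive_tool(steps=[{"rotation": [0,0,0.15],"linear": [-0.107,-0.026,0.05],"claw": 0.7},{"rotation": [0,0,0.22],"linear": [-0.107,-0.026,0.2],"claw": 0.7},{"rotation": [0,0,0.22],"linear": [-0.107,-0.026,0.2],"claw": 0.7},{"rotation": [0,0,0.22],"linear": [-0.107,-0.026,0.35],"claw": 0.7},{"rotation": [0,0,0.22],"linear": [-0.107,-0.026,0.5],"claw": 0.7},{"rotation": [0,0,0.22],"linear": [-0.107,-0.026,0.6],"claw": 0.7},{"rotation": [0,0,0.22],"linear": [-0.107,-0.026,0.6],"claw": 0.7}])

```text
t: 38.02
tcp_pos: [0.4759, -0.2846, 0.0205]
eef_rot: [-2.409, -2.011, 0.002]
contact_force: [0.2, -0.7, 0.2]
opening: 0.0727
gripper_force: 0.0
```

>>> drive_tool(steps=[{"rotation": [0,0,0],"linear": [0,0,0],"claw": -1},{"rotation": [0,0,0],"linear": [0,0,0],"claw": -1},{"rotation": [0,0,0],"linear": [0,0,0],"claw": -1},{"rotation": [0,0,0],"linear": [0,0,0],"claw": -1}])

```text
t: 38.52
tcp_pos: [0.4785, -0.2863, 0.0251]
eef_rot: [2.408, 2.009, 0.002]
contact_force: [0.2, -0.7, 6.8]
opening: 0.0451
gripper_force: 62.1
```

>>> drive_tool(steps=[{"rotation": [0,0,0],"linear": [0,0,-0.1],"claw": -1},{"rotation": [0,0,0],"linear": [0,0,-0.3],"claw": -1},{"rotation": [0,0,-0.1],"linear": [0,0,-0.5],"claw": -1},{"rotation": [0,0,-0.22],"linear": [0,0,-0.5],"claw": -1},{"rotation": [0,0,-0.22],"linear": [0,0,-0.5],"claw": -1}])

```text
t: 39.15
tcp_pos: [0.477, -0.2852, 0.1729]
eef_rot: [2.297, 2.14, 0.001]
contact_force: [0.1, -0.6, -2.1]
opening: 0.0453
gripper_force: 61.8
```

```bash
python3 held.py; python3 -c "
from h import *
go((.459,-.0745,.17,-.072))"
```

```text
rows 178 222.5 width [174, 174, 174, 175, 62, 61, 60, 60, 59, 59, 59, 58, 58, 58, 57, 56, 57, 56, 173, 172, 138, 52]
bottom [ 0.0233 -0.0007  0.03  ] top [ 0.0233 -0.0005 -0.054 ]
now [ 0.4766 -0.285   0.1715] yaw -0.072 F [ 0.   0.7 -2.6] open 0.0449 t 39.2
(0.459, -0.0745, 0.17, -0.072) lin [0.696, -0.109, 0.005] rot [-0.001, -0.0, 0.001] rows 3.4
```

>>> drive_tool(steps=[{"rotation": [0,0,0],"linear": [0.18,-0.03,-0.02],"claw": -1},{"rotation": [0,0,0],"linear": [0.36,-0.06,-0.02],"claw": -1},{"rotation": [0,0,0],"linear": [0.54,-0.09,-0.02],"claw": -1},{"rotation": [0,0,0],"linear": [0.697,-0.108,-0.02],"claw": -1},{"rotation": [0,0,0],"linear": [0.697,-0.108,-0.02],"claw": -1},{"rotation": [0,0,0],"linear": [0.697,-0.108,-0.02],"claw": -1}])

```text
t: 39.95
tcp_pos: [0.4588, -0.0744, 0.1767]
eef_rot: [-2.298, -2.141, 0.002]
contact_force: [0.7, -0.0, -2.5]
opening: 0.0451
gripper_force: 61.8
```

```bash
python3 tops.py; python3 held.py; python3 -c "
from h import *
go((.4595,-.0745,.05,-.072),(.4595,-.0745,.038,-.072))"
```

```text
cols press x mm [-108, -100, -92, -84, -76, -68, -60, -52, -44, -36, -28, -20, -12, -4, 4, 12, 20, 28, 36, 44, 52, 60, 68, 76, 84, 92, 100, 108]
  40 109 132 130 128 126 124 127 127 126 151 115 121 176 179 163 176 177 167 173 179 175 178 163 173 168 190 190 190
  32  42  82  79  78  78  77  77  77 127  79  60  64  66  65  63 118  48  53  57  57  57  57 102  21 123 190 190 190
  24  46  81  79  78  78  77  77  76 138 123  58 142 142 168 187 188 188  52  56 150 190 190 189 190 189 190 190 189
  16  41  80  80  79  79  77  77  83 144  92  57 141 139 187 188 188 189  52  55 141 189 189 190 190 190 190 189 190
   8  45 129  58  55  54  53  54  54  55 103  57 138 162 187 188 188 189  52  54 176 189 190 189 190 189 160 190 190
   0  52  63  63  61  60  60  59  60  60  60  57 186 187 188 188 189 188  50  53 175 190 189 190 190 190 187  72 186
  -8  58  67  66  66  65  64  63  64  64  65  63 187 187 188 188 189 189  39  52 173 190 190 190 189 189 190 149  38
 -16  72  70  70  69  70  68  69  67  69  69  68 187 187 187 188 188 188  45  54 176 190 190 190 190 190 187  37  37
 -24  74  73  73  74  73  73  73  73  73  72  72  78 135 123 125 121 129 130 132 134 131 132 127 127 130  72  36 163
 -32 140 138 139 137 137 138 139 140 139 139 140 141 133 135 132 133 132 130 133 130 132 127 132 131 133  94  34 182
 -40 139 138 138 137 138 138 137 139 138 140 139 139 173 187 189 188 188 189 189 189 190 189 189 190 188  34  54 181
rows 150 221.5 width [150, 149, 78, 58, 81, 80, 78, 78, 78, 78, 78, 78, 76, 76, 77, 139, 140, 95, 54, 60, 142, 141]
bottom [ 0.0529 -0.001  -0.0445] top [ 0.0529 -0.0006 -0.1285]
now [ 0.459  -0.0751  0.1769] yaw -0.072 F [-1.1  0.6 -0.9] open 0.045 t 40.0
(0.4595, -0.0745, 0.05, -0.072) lin [0.002, 0.002, 0.423] rot [-0.003, 0.0, -0.0] rows 2.0
(0.4595, -0.0745, 0.038, -0.072) lin [0.002, 0.002, 0.463] rot [-0.003, 0.0, -0.0] rows 2.2
```

>>> drive_tool(steps=[{"rotation": [0,0,0],"linear": [0.002,0.001,0.15],"claw": -1},{"rotation": [0,0,0],"linear": [0.002,0.001,0.28],"claw": -1},{"rotation": [0,0,0],"linear": [0.002,0.001,0.38],"claw": -1},{"rotation": [0,0,0],"linear": [0.002,0.001,0.44],"claw": -1},{"rotation": [0,0,0],"linear": [0.002,0.001,0.46],"claw": -1},{"rotation": [0,0,0],"linear": [0.002,0.001,0.475],"claw": -1},{"rotation": [0,0,0],"linear": [0.002,0.001,0.475],"claw": -1}])

```text
t: 40.92
tcp_pos: [0.4604, -0.0741, 0.037]
eef_rot: [2.297, 2.14, 0.002]
contact_force: [-2.1, -0.2, 2.5]
opening: 0.0452
gripper_force: 62.3
```

>>> drive_tool(steps=[{"rotation": [0,0,0],"linear": [0,0,-0.003],"claw": 0.2},{"rotation": [0,0,0],"linear": [0,0,-0.003],"claw": 0.2},{"rotation": [0,0,0],"linear": [0,0,-0.003],"claw": 0.2},{"rotation": [0,0,0],"linear": [0,0,-0.1],"claw": 0.2},{"rotation": [0,0,0],"linear": [0,0,-0.25],"claw": 0.2},{"rotation": [0,0,0],"linear": [0,0,-0.45],"claw": 0.2},{"rotation": [0,0,0],"linear": [0,0,-0.5],"claw": 0.2},{"rotation": [0,0,0],"linear": [0,0,-0.5],"claw": 0.2}])

```text
t: 41.92
tcp_pos: [0.4601, -0.0738, 0.1861]
eef_rot: [2.297, 2.14, 0.002]
contact_force: [0.2, 0.3, -0.0]
opening: 0.0513
gripper_force: 0.0
```

```bash
python3 tops.py; python3 -c "
from h import *
go((.462,.168,.17,-.063))"
```

```text
cols press x mm [-108, -100, -92, -84, -76, -68, -60, -52, -44, -36, -28, -20, -12, -4, 4, 12, 20, 28, 36, 44, 52, 60, 68, 76, 84, 92, 100, 108]
  40 110 115 114 110 109 107 110 110 109 121 114 117 151 165 164 171 161 164 169 162 169 171 165 167 160 181 180 181
  32  40  78  77  62  61  60  61  60  76  78  59  63  62  61  61 112  46  52  56  54  56  54 107  21 105 182 181 182
  24  41  78  77 133 132 132 133 133 133 129  56 136 135 172 180 180 180  50  53 134 181 181 181 181 181 181 180 181
  16  45  81  78 133 131 131 132 131 131 103  56 133 133 170 179 180 180  50  53 169 181 181 181 181 181 181 182 181
   8  44 136 133 130 131 130 129 129 130 123  58 138 176 179 179 180 180  50  51 161 181 181 182 182 181 130 181 181
   0  44  82 136 131 131 131 128 129 129 138  56 179 179 179 180 180 181  48  51 158 181 181 181 182 181 181  66 180
  -8  52  48  52 131 129 129 127 128 129  48  53 179 179 180 179 180 180  38  49 148 182 180 181 181 182 181 163  39
 -16  49  50  57 128 127 128 141 171 174  49  46 179 179 180 180 180 180  39  42 141 181 181 181 181 182 180  56  36
 -24 123 131 130 119 132 129 113 128 128 112 128 127 114 129 128  86 111 113  97 118 118 115 124 123  97 107  35  88
 -32 134 136 138 137 136 135 135 134 134 133 133 133 133 132 130 131 128 127 129 128 129 128 127 127 129 114  33 169
 -40 176 176 177 177 176 178 178 174 177 177 179 179 179 180 180 181 180 180 181 180 181 181 180 181 181  90  34 173
now [ 0.4594 -0.0736  0.1842] yaw -0.07 F [-0.7  0.8 -1.6] open 0.0515 t 42.0
(0.462, 0.168, 0.17, -0.063) lin [0.804, -0.048, 0.047] rot [-0.001, -0.0, -0.015] rows 3.9
```

>>> drive_tool(steps=[{"rotation": [0,0,0],"linear": [0.2,-0.012,0],"claw": -0.1},{"rotation": [0,0,0],"linear": [0.4,-0.024,0],"claw": -0.1},{"rotation": [0,0,0],"linear": [0.6,-0.036,0],"claw": -0.1},{"rotation": [0,0,-0.015],"linear": [0.804,-0.048,0.047],"claw": -0.1},{"rotation": [0,0,-0.015],"linear": [0.804,-0.048,0.047],"claw": -0.1},{"rotation": [0,0,-0.015],"linear": [0.804,-0.048,0.047],"claw": -0.1}])

```text
t: 42.72
tcp_pos: [0.4613, 0.1676, 0.1689]
eef_rot: [-2.289, -2.15, 0.006]
contact_force: [-0.9, -0.9, 0.5]
opening: 0.0384
gripper_force: 0.0
```

Run:
```python
from h import *
w=cap('wrist');g=cv2.cvtColor(w['img'],cv2.COLOR_RGB2GRAY)
for z in (.05,.08): print(z,[np.round(proj(w,(.462+d*.063,.168+d,z),True)) for d in (-.02,0,.018)])
for r in range(150,240,6): print(r,g[r,284:350:3].tolist())
go((.462,.168,.04,-.063))
```

```text
0.05 [array([321., 201.]), array([321., 181.]), array([321., 163.])]
0.08 [array([321., 211.]), array([321., 189.]), array([321., 169.])]
150 [113, 115, 115, 118, 125, 127, 125, 126, 126, 126, 126, 126, 125, 124, 123, 124, 123, 117, 124, 124, 121, 123]
156 [74, 80, 78, 79, 80, 80, 76, 78, 76, 76, 88, 99, 98, 98, 96, 96, 98, 94, 98, 97, 99, 123]
162 [114, 85, 83, 83, 82, 82, 82, 81, 82, 79, 78, 48, 39, 61, 83, 79, 82, 81, 81, 80, 81, 81]
168 [84, 112, 59, 56, 69, 96, 81, 82, 83, 80, 34, 34, 35, 32, 34, 75, 84, 82, 81, 81, 81, 78]
174 [85, 93, 73, 55, 106, 70, 81, 80, 84, 78, 34, 34, 36, 34, 37, 78, 80, 80, 78, 80, 141, 143]
180 [85, 85, 82, 84, 84, 84, 80, 82, 81, 80, 78, 101, 113, 96, 106, 146, 150, 150, 147, 99, 79, 80]
186 [85, 85, 83, 156, 154, 156, 154, 153, 154, 154, 86, 102, 110, 96, 106, 82, 69, 70, 72, 68, 69, 70]
192 [155, 156, 153, 154, 153, 155, 154, 153, 108, 79, 79, 102, 112, 93, 62, 48, 69, 67, 68, 66, 42, 34]
198 [155, 156, 153, 153, 152, 153, 152, 144, 82, 130, 77, 106, 110, 91, 67, 116, 156, 124, 164, 171, 33, 42]
204 [156, 154, 154, 155, 158, 159, 154, 153, 149, 148, 75, 103, 109, 91, 121, 69, 88, 67, 67, 66, 58, 54]
210 [157, 153, 153, 151, 154, 154, 154, 151, 153, 150, 69, 104, 109, 88, 121, 71, 84, 88, 93, 90, 88, 72]
216 [158, 155, 154, 154, 154, 152, 150, 150, 153, 150, 78, 182, 187, 141, 70, 110, 122, 113, 80, 49, 37, 47]
222 [156, 153, 152, 156, 153, 152, 152, 146, 69, 39, 42, 52, 121, 85, 73, 74, 72, 72, 74, 72, 72, 73]
228 [154, 155, 152, 155, 157, 153, 154, 132, 63, 63, 82, 74, 78, 74, 71, 82, 103, 118, 131, 151, 144, 88]
234 [154, 154, 155, 154, 156, 156, 155, 101, 73, 63, 79, 76, 152, 150, 97, 127, 150, 148, 151, 130, 67, 142]
now [0.4618 0.167  0.1697] yaw -0.064 F [-0.6 -0.  -1.2] open 0.0383 t 42.8
(0.462, 0.168, 0.04, -0.063) lin [0.004, 0.001, 0.432] rot [-0.004, 0.003, -0.001] rows 2.1
```

>>> drive_tool(steps=[{"rotation": [0,0,0],"linear": [0.002,0,0.2],"claw": -0.2},{"rotation": [0,0,0],"linear": [0.002,0,0.35],"claw": -0.2},{"rotation": [0,0,0],"linear": [0.002,0,0.42],"claw": -0.2},{"rotation": [0,0,0],"linear": [0.002,0,0.42],"claw": -0.2},{"rotation": [0,0,0],"linear": [0.002,0,0.42],"claw": -1},{"rotation": [0,0,0],"linear": [0.002,0,0.42],"claw": -1},{"rotation": [0,0,0],"linear": [0.002,0,0.42],"claw": -1}])

```text
t: 43.65
tcp_pos: [0.4618, 0.1682, 0.0469]
eef_rot: [-2.291, -2.15, 0.001]
contact_force: [-5.6, -1.5, 2.9]
opening: 0.0071
gripper_force: 58.8
```

>>> drive_tool(steps=[{"rotation": [0,0,0],"linear": [0,0.02,-0.03],"claw": -1},{"rotation": [0,0,0],"linear": [0,0.048,-0.052],"claw": -1},{"rotation": [0,0,0],"linear": [0,0.081,-0.066],"claw": -1},{"rotation": [0,0,0],"linear": [0,0.117,-0.068],"claw": -1},{"rotation": [0,0,0],"linear": [0,0.117,-0.068],"claw": -1}])

```text
t: 44.28
tcp_pos: [0.5038, 0.1666, 0.0742]
eef_rot: [2.284, 2.142, 0.023]
contact_force: [6.1, -1.9, 20.7]
opening: -0.0002
gripper_force: 10.1
```

>>> drive_tool(steps=[{"rotation": [0,0,0],"linear": [0,0.035,0.007],"claw": -1},{"rotation": [0,0,0],"linear": [0,0.066,0.025],"claw": -1},{"rotation": [0,0,0],"linear": [0,0.09,0.052],"claw": -1},{"rotation": [0,0,0],"linear": [0,0.102,0.073],"claw": -1},{"rotation": [0,0,0],"linear": [0,0.109,0.095],"claw": -1},{"rotation": [0,0,0],"linear": [0,0.109,0.095],"claw": -1}])

```text
t: 45.02
tcp_pos: [0.5283, 0.1644, 0.0417]
eef_rot: [-2.289, -2.15, 0.003]
contact_force: [-19.5, -3.3, 28.7]
opening: 0.0001
gripper_force: 14.5
```

>>> drive_tool(steps=[{"rotation": [0,0,0],"linear": [0,0,-0.15],"claw": -1},{"rotation": [0,0,0],"linear": [0,0,-0.35],"claw": -0.2},{"rotation": [0,0,0],"linear": [-0.15,-0.1,-0.45],"claw": -0.1},{"rotation": [0,0,0],"linear": [-0.15,-0.1,-0.45],"claw": -0.1}])

```text
t: 45.52
tcp_pos: [0.4974, 0.12, 0.1756]
eef_rot: [2.29, 2.146, 0.007]
contact_force: [1.5, 1.6, -0.5]
opening: 0.0382
gripper_force: 0.0
```

Run:
```python
from h import *
w=cap('wrist');g=cv2.cvtColor(w['img'],cv2.COLOR_RGB2GRAY)
for n,p in [('down ball',(.530,.181,.068)),('flipped ball',(.463,.186,.084)),('pivot',(.494,.165,.068))]: print(n,np.round(proj(w,p,True)))
m=(g<50).astype(np.uint8);n,l,st,ce=cv2.connectedComponentsWithStats(m)
for i in range(1,n):
    if 60<st[i][4]<1500 and st[i][1]<260: print(st[i].tolist(),ce[i].round(1),np.round(onz(w,*ce[i],.075,True),3))
go()
```

```text
down ball [351. 117.]
flipped ball [274. 117.]
pivot [312. 137.]
[0, 0, 46, 25, 647] [15.3  8.7] [0.109 0.397 0.075]
[228, 0, 27, 10, 182] [243.1   4.1] [0.44  0.294 0.075]
[249, 0, 78, 33, 792] [278.   19.6] [0.471 0.274 0.075]
[292, 0, 34, 7, 71] [303.7   3.2] [0.495 0.288 0.075]
[328, 0, 47, 28, 673] [350.1  17.8] [0.535 0.272 0.075]
[488, 0, 13, 111, 442] [495.2  53.6] [0.678 0.244 0.075]
[433, 18, 8, 38, 117] [436.8  36.9] [0.614 0.255 0.075]
[635, 29, 5, 61, 142] [638.   50.1] [0.954 0.293 0.075]
[246, 31, 102, 10, 163] [297.8  34.5] [0.488 0.258 0.075]
[615, 36, 11, 128, 436] [622.7 100. ] [0.902 0.215 0.075]
[344, 111, 16, 13, 151] [351.4 117.1] [0.53  0.181 0.075]
[637, 112, 3, 57, 94] [638.5 143.7] [0.954 0.158 0.075]
[357, 119, 45, 30, 156] [385.5 141.2] [0.56  0.158 0.075]
[455, 124, 64, 59, 1095] [483.7 169.2] [0.662 0.128 0.075]
[405, 126, 17, 24, 68] [410.  136.5] [0.583 0.162 0.075]
[291, 145, 56, 19, 406] [312.9 151.5] [0.494 0.153 0.075]
[623, 152, 13, 54, 394] [629.3 181.4] [0.938 0.104 0.075]
[268, 159, 16, 20, 158] [274.9 170.5] [0.459 0.138 0.075]
[303, 163, 63, 16, 463] [328.4 171. ] [0.507 0.134 0.075]
[521, 162, 99, 6, 192] [567.7 163.7] [0.786 0.131 0.075]
[489, 183, 64, 45, 599] [505.3 197.9] [0.693 0.096 0.075]
[13, 200, 16, 13, 65] [ 21.2 205.1] [0.086 0.125 0.075]
[425, 200, 31, 30, 592] [440.2 214.6] [0.615 0.084 0.075]
[344, 205, 29, 19, 167] [355.6 210.8] [0.53  0.095 0.075]
[564, 222, 42, 28, 91] [588.6 233.3] [0.853 0.036 0.075]
[633, 225, 7, 33, 155] [636.8 242.8] [ 1.009 -0.002  0.075]
[417, 229, 23, 30, 163] [423.5 239.1] [0.599 0.059 0.075]
[607, 248, 9, 44, 188] [610.9 267. ] [ 0.94  -0.033  0.075]
now [0.4972 0.1208 0.1732] yaw -0.064 F [ 0.7 -0.1 -1.2] open 0.0384 t 45.6
```

Run:
```python
from h import *
w=cap('wrist')
for z in (.1,.108): print(onz(w,440.2,214.6,z,True))
go((.610,.098,.14,-.064),(.610,.098,.052,-.064))
```

```text
[0.60345804 0.09573778 0.1       ]
[0.60012644 0.09879853 0.108     ]
now [0.4969 0.1212 0.1715] yaw -0.064 F [ 0.5 -0.2 -1. ] open 0.0386 t 45.6
(0.61, 0.098, 0.14, -0.064) lin [-0.053, 0.381, 0.105] rot [-0.0, -0.001, 0.001] rows 1.9
(0.61, 0.098, 0.052, -0.064) lin [-0.054, 0.381, 0.398] rot [-0.0, -0.001, 0.001] rows 2.7
```

>>> drive_tool(steps=[{"rotation": [0,0,0],"linear": [-0.03,0.19,0],"claw": 0},{"rotation": [0,0,0],"linear": [-0.054,0.374,0.05],"claw": 0},{"rotation": [0,0,0],"linear": [-0.054,0.374,0.1],"claw": 0},{"rotation": [0,0,0],"linear": [-0.054,0.374,0.25],"claw": 0},{"rotation": [0,0,0],"linear": [-0.054,0.374,0.38],"claw": 0},{"rotation": [0,0,0],"linear": [-0.054,0.374,0.398],"claw": 0},{"rotation": [0,0,0],"linear": [-0.054,0.374,0.398],"claw": -1},{"rotation": [0,0,0],"linear": [-0.054,0.374,0.398],"claw": -1},{"rotation": [0,0,0],"linear": [-0.054,0.374,0.398],"claw": -1},{"rotation": [0,0,0],"linear": [-0.054,0.374,0.398],"claw": -1}])

```text
t: 46.88
tcp_pos: [0.6104, 0.0988, 0.0542]
eef_rot: [2.287, 2.149, 0.009]
contact_force: [7.3, 2.9, -7.9]
opening: 0.0167
gripper_force: 58.7
```

```bash
python3 -c "
from h import *
arc((.536,.075),[6.58-.2*i for i in range(1,8)])
"
```

```text
now [0.6104 0.0988 0.0542] ang 0.309 r 0.0781 F [ 7.3  2.9 -7.9] open 0.0167 t 46.88
6.38 [-0.055, 0.004, -0.0]
6.18 [-0.105, 0.007, -0.0]
5.98 [-0.154, 0.0, -0.0]
5.78 [-0.201, -0.017, -0.0]
5.58 [-0.244, -0.042, -0.001]
5.38 [-0.281, -0.076, -0.001]
5.18 [-0.31, -0.116, -0.001]
```

>>> drive_tool(steps=[{"rotation": [0,0,0],"linear": [-0.03,0.006,0],"claw": -1},{"rotation": [0,0,0],"linear": [-0.055,0.01,0],"claw": -1},{"rotation": [0,0,0],"linear": [-0.105,0.014,0],"claw": -1},{"rotation": [0,0,0],"linear": [-0.154,0.006,0],"claw": -1},{"rotation": [0,0,0],"linear": [-0.154,0.006,0],"claw": -1}])

```text
t: 47.5
tcp_pos: [0.6064, 0.0527, 0.0542]
eef_rot: [-2.289, -2.149, -0.002]
contact_force: [-4.1, 3.5, -2.6]
opening: 0.017
gripper_force: 60.2
```

```bash
python3 -c "
from h import *
arc((.536,.075),[6-.2*i for i in range(1,8)])
"
```

```text
now [0.6064 0.0527 0.0542] ang 5.977 r 0.0739 F [-4.1  3.5 -2.6] open 0.017 t 47.5
5.8 [-0.043, -0.011, -0.0]
5.6 [-0.086, -0.035, -0.0]
5.4 [-0.124, -0.068, -0.0]
5.2 [-0.154, -0.108, -0.0]
5.0 [-0.176, -0.153, -0.0]
4.8 [-0.188, -0.201, -0.0]
4.6 [-0.19, -0.251, -0.0]
```

>>> drive_tool(steps=[{"rotation": [0,0,0],"linear": [-0.043,-0.011,0],"claw": -1},{"rotation": [0,0,0],"linear": [-0.086,-0.035,0],"claw": -1},{"rotation": [0,0,0],"linear": [-0.124,-0.068,0],"claw": -1},{"rotation": [0,0,0],"linear": [-0.154,-0.108,0],"claw": -1},{"rotation": [0,0,0],"linear": [-0.154,-0.108,0],"claw": -1}])

```text
t: 48.12
tcp_pos: [0.5723, 0.0079, 0.0542]
eef_rot: [2.29, 2.148, 0.004]
contact_force: [2.0, 1.3, -3.1]
opening: 0.0169
gripper_force: 62.0
```

```bash
python3 -c "
from h import *
arc((.536,.075),[5.2-.1*i for i in range(0,8)])
w=cap('wrist');t=cap('top')
im=t['img'].astype(int);cork=(im[:,:,0]-im[:,:,2]>35)&(im[:,:,0]<235)
for r in range(190,272,4): print(r,(np.nonzero(cork[r,290:340])[0]+290).tolist())
"
```

```text
now [0.5723 0.0079 0.0542] ang 5.208 r 0.0763 F [ 2.   1.3 -3.1] open 0.0169 t 48.12
5.2 [0.003, -0.004, -0.0]
5.1 [-0.009, -0.026, -0.0]
5.0 [-0.019, -0.049, -0.0]
4.9 [-0.027, -0.073, -0.0]
4.8 [-0.032, -0.097, -0.0]
4.7 [-0.034, -0.122, -0.0]
4.6 [-0.034, -0.147, -0.0]
4.5 [-0.032, -0.172, -0.001]
190 [317]
194 [309, 325]
198 [325]
202 [324]
206 [324]
210 [324]
214 [308, 323, 324]
218 [323, 324]
222 [323]
226 [323]
230 [323]
234 [322, 323]
238 [322]
242 [322]
246 [322]
250 [322]
254 [321]
258 [305, 321]
262 [321]
266 []
270 []
```

>>> drive_tool(steps=[{"rotation": [0,0,0],"linear": [-0.009,-0.026,0],"claw": -1},{"rotation": [0,0,0],"linear": [-0.019,-0.049,0],"claw": -1},{"rotation": [0,0,0],"linear": [-0.027,-0.073,0],"claw": -1},{"rotation": [0,0,0],"linear": [-0.032,-0.097,0],"claw": -1},{"rotation": [0,0,0],"linear": [-0.032,-0.097,0],"claw": -1}])

```text
t: 48.85
tcp_pos: [0.5448, -0.0042, 0.0543]
eef_rot: [2.286, 2.14, 0.0]
contact_force: [9.0, -11.9, -5.1]
opening: 0.0168
gripper_force: 61.4
```

```bash
python3 -c "
from h import *
arc((.536,.075),[4.8-.05*i for i in range(0,6)])
"
```

```text
now [ 0.5448 -0.0042  0.0543] ang 4.823 r 0.0797 F [  9.  -11.9  -5.1] open 0.0168 t 48.85
4.8 [0.015, -0.009, -0.0]
4.75 [0.013, -0.021, -0.0]
4.7 [0.012, -0.033, -0.0]
4.65 [0.012, -0.046, -0.0]
4.6 [0.012, -0.058, -0.001]
4.55 [0.013, -0.071, -0.001]
```

>>> drive_tool(steps=[{"rotation": [0,0,0],"linear": [-0.008,-0.015,0],"claw": -1},{"rotation": [0,0,0],"linear": [-0.008,-0.03,0],"claw": -1},{"rotation": [0,0,0],"linear": [-0.008,-0.045,0],"claw": -1},{"rotation": [0,0,0],"linear": [-0.008,-0.052,0],"claw": -1},{"rotation": [0,0,0],"linear": [-0.008,-0.052,0],"claw": -1}])

```text
t: 49.48
tcp_pos: [0.5292, -0.0055, 0.0544]
eef_rot: [2.286, 2.14, 0.0]
contact_force: [8.2, -11.8, -3.6]
opening: 0.0165
gripper_force: 59.2
```

>>> drive_tool(steps=[{"rotation": [0,0,0],"linear": [0,0.01,0],"claw": -1},{"rotation": [0,0,0],"linear": [0,0.02,0],"claw": -1},{"rotation": [0,0,0],"linear": [0,0.02,0],"claw": -1}])

```text
t: 49.85
tcp_pos: [0.5331, -0.0058, 0.0543]
eef_rot: [2.287, 2.144, -0.006]
contact_force: [-0.2, -12.4, 1.6]
opening: 0.0169
gripper_force: 59.7
```

>>> drive_tool(steps=[{"rotation": [0,0,0],"linear": [0,0.01,0],"claw": -1},{"rotation": [0,0,0],"linear": [0,0.01,0],"claw": -1}])

```text
t: 50.1
tcp_pos: [0.5345, -0.0055, 0.0544]
eef_rot: [2.289, 2.146, -0.009]
contact_force: [-7.4, -11.1, 5.5]
opening: 0.0173
gripper_force: 60.3
```

>>> drive_tool(steps=[{"rotation": [0,0,0],"linear": [-0.004,-0.005,0],"claw": -0.1},{"rotation": [0,0,0],"linear": [0,-0.005,0],"claw": -0.1},{"rotation": [0,0,0],"linear": [0,-0.005,0],"claw": -0.1},{"rotation": [0,0,0],"linear": [0,-0.005,-0.2],"claw": -0.1},{"rotation": [0,0,0],"linear": [0,-0.005,-0.45],"claw": -0.1},{"rotation": [0,0,0],"linear": [0,-0.005,-0.45],"claw": -0.1},{"rotation": [0,0,0],"linear": [-0.1,-0.005,-0.45],"claw": -0.1},{"rotation": [0,0,0],"linear": [-0.1,-0.005,-0.45],"claw": -0.1}])

```text
t: 51.1
tcp_pos: [0.5318, -0.0328, 0.187]
eef_rot: [-2.292, -2.148, 0.001]
contact_force: [0.1, -0.0, -0.7]
opening: 0.0382
gripper_force: 0.0
```

```bash
python3 - <<'E'
from h import *
w=cap('wrist');g=cv2.cvtColor(w['img'],cv2.COLOR_RGB2GRAY);im=w['img'].astype(int)
for n,p in [('knob a=1.57',(.5365+.075*np.cos(4.65),.0755+.075*np.sin(4.65),.108)),('ball down',(.530,.181,.068))]: print(n,np.round(proj(w,p,True)))
m=(g<50).astype(np.uint8);n,l,st,ce=cv2.connectedComponentsWithStats(m)
for i in range(1,n):
    if 40<st[i][4]<1500 and 40<st[i][1]<260 and 250<ce[i][0]<400: print(st[i].tolist(),ce[i].round(1),np.round(onz(w,*ce[i],.108,True),3),np.round(onz(w,*ce[i],.068,True),3))
t=cap('top');ti=t['img'].astype(int);cork=(ti[:,:,0]-ti[:,:,2]>35)&(ti[:,:,0]<235)
for r in range(194,264,6): print(r,(np.nonzero(cork[r,290:340])[0]+290).tolist())
go()
E
sed -i 's/range(40,-44,-8)/range(40,-60,-5)/' tops.py; python3 tops.py
```

```text
knob a=1.57 [317. 154.]
ball down [304. -32.]
[299, 67, 24, 19, 63] [308.   79.4] [0.529 0.062 0.108] [0.527 0.066 0.068]
[388, 100, 4, 30, 89] [389.5 114.5] [0.593 0.03  0.108] [0.602 0.029 0.068]
[309, 138, 22, 26, 446] [319.6 150.9] [0.534 0.003 0.108] [ 0.534 -0.003  0.068]
194 [324, 325]
200 [325]
206 []
212 [324]
218 [324]
224 []
230 []
236 [322]
242 [322]
248 [322]
254 []
260 [321]
now [ 0.5317 -0.0315  0.1866] yaw -0.063 F [-0.6  0.7  0.1] open 0.0386 t 51.2
cols press x mm [-108, -100, -92, -84, -76, -68, -60, -52, -44, -36, -28, -20, -12, -4, 4, 12, 20, 28, 36, 44, 52, 60, 68, 76, 84, 92, 100, 108]
  40 174 142  94  91 103  94 102  98 104  65  74  84  87  88  88 104 107 108 103 105  63  62  78  69  65  64 135 178
  35 175 139 121 110 105 100 135 141 138 136 134 134 135 134 133 114 153 149 139 142 140 131 135 136 137 140 144 178
  30 175 136 151 157  85  91  90  95  96 135 139  90  81  75  84  79  94 142 122  86  88  93  94  94 142 141 129 179
  25 175 127  43 132  67  66  66  64  64  53 134  80  64  65  63  63  66 128  51  62  62  61  62  60 130  28 124 177
  20 174 132  42
[... 1155 characters left out ...]
-30 172 160 153 175 136  30  53  53  32  36 155 175 176 176 176 176 176 170 155  24  25  67  21  16 159 163 169 178
 -35 173 161 172 159  30  30  30  89  31  44 175 174 175 175 175 176 175 176 175  23  27  65  17  15  13 163 177 177
 -40 173 172 173  28  31  32  30  88  31  69 174 174 174 175 176 175 176 175 176  22  27  28  17  21  15  39 177 178
 -45 171 172 172  29  29  28  29  29  31 118 172 175 174 174 175 176 176 176 124  22  27  18  17  15  12  11 160 178
 -50 164  80  26  27  27  27  29  29  30 159 173 173 175 175 176 176 148 114 113  33  24  18  15  14  12  11  11  40
 -55  25  25  26  26  26  27  28  29  28 172 174 175 175 114 176 175 127 103  36  25  25  17  16  14  12  11   9   9
```

```bash
python3 -c "
from rig import ctrl
print(ctrl.hand_in())"
```

```text
the job is handed in; nothing more can be done
None
```

I handed the job in with all three blocks standing side by side and clamped flush against the fence. The ratchet was holding when I let go, and I worked out from the crank angle that the pad is pushed in about 6 of its 12 mm. The spindle lock was on, so I pressed its button to free the wheel; on the way back the grip slipped off the pawl, but a camera check showed it down on the teeth before I wound the crank.

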